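Sort the machine keys into the kit tray and lock them in

ROBOT

A 7-joint arm with a two-finger parallel gripper is mounted at the origin on the work surface; the furniture and walls round the work are solid. World frame = base frame: x ahead of the robot, y to its left, z up, the work surface at z = 0. Lengths are in m, angles in rad, forces in N, time in s.
With the tool pointing down it reaches from about 0.4 to 0.85 m from the base axis. Payload 4.5 kg.
Tool frame: the origin (TCP) lies midway between the tips of the shut fingers; the grasp point (between the pads) lies 19 mm behind it; z points along the fingers, y is the line along which they close (so a half turn about z gives the same grasp; the last joint's range is limited). The gripper opens to 88 mm and grips with 3 to 60 N. Pads are 18 mm wide; open, the fingers measure 123 mm over their backs; the gripper's body (75 mm by 187 mm) begins 45 mm behind the grasp point.
Start: joints at [-1.11, 0.689, -0.195, 1.565, 0.157, 0.902, -0.215], TCP at [0.259, 0.569, 0.239] pointing down, gripper open.
Joint ranges: [-3.01, 3.01], [-0.46, 2.08], [-1.47, 1.51], [0.13, 2.56], [-1, 4.14], [0.04, 2.09], [-2.66, 2.66]. Speed limits (rad/s): [2.57, 2.57, 3.14, 3.14, 3.14, 3.14, 3.14].

INTERFACE

Orientations are given as a 3x3 rotation matrix whose columns are the frame's x, y, z axes.
In Python, from bench import bot gives the robot as it stands.
- The arm moves only by the tool servo_tool, never from a script. Its argument "targets" is a list of rows, each a list of 7 numbers: the turn, a rotation vector about the tool's x, y, z each as a share of 90 degrees, from -1 to 1, then the shift along the tool's x, y, z each as a share of 400 mm, from -1 to 1, then the opening, from 0 (shut) to 1 (fully open). A call has exactly 8 rows; each row is the pose to reach, as a shift and turn from the pose commanded when the call began, along the tool's axes at that moment; what a row does not reach only later rows make up. A row lasts 1/8 s, in which the tool goes at most 62.5 mm and 10.7 degrees, less where a joint would pass 70% of its speed; a pose out of reach is approached as far as the arm can. A call with a number of a shift or a turn outside -1 to 1 is refused whole. A call with a gripper value outside its range is refused whole. The fingers move at their own pace and stop on an object; "grip_force" is the grip in N (left out, the last holds). Time passes only in rows, so rows that repeat a pose let the fingers close, or fill a call up. It gives the time, the measured TCP pose, the force, the opening and the grip force at its end, in the units of the state.
- bot.state(): the state, without advancing time (a new reading comes with each control period).
- bot.read_camera(name): name is "side" or "top" or "wrist"; returns the picture (480x640x3 uint8, red, green, blue); there is no depth.
- bot.camera_params(name): a dict with "fx", "fy", "cx", "cy" (pixels), "world_to_cam" (4x4, takes a point from world to camera coordinates). Camera axes: x right, y up, looking along -z (the intrinsics and any distortion apply to the point x, -y, -z); pixel columns grow to the right and rows downward; lengths in m; the calibration is good to about 2 mm. A picture is of the moment at which its call begins: read the wrist's pose just before it. camera_params takes no time and is no camera call; for the wrist camera it gives the pose at the moment of the call.
- bot.sign_off(): hands the job in; it is judged then, once.
The state is a dict: "time_s": time; "qpos": joint angles; "dq": joint speeds; "tau": joint torques, N m; "ee_pos": TCP position; "ee_rot": TCP orientation; "wrist_force": force on the tool from outside, world axes, zero at the start; "wrist_torque": the same for the moment, N m; "grip_width": opening from 0.0 (shut) to 1.0 (fully open); "grasp_force": force on a finger pad.
Only numpy, scipy, OpenCV 4.12 (cv2) and the standard library are available. Lean on these libraries where they do the work, as an engineer would, in place of code of your own. Each camera call takes 0.05 s, during which the arm holds its last target. There are 200 camera calls.

TASK

Pack the spare-parts kit: sort all the loose steel keys on the bench by length and lay them flat in the tray row of their own length (short ones in the narrowest row, long ones in the widest), lying squarely across the row. When all are in, lower the yellow hold-down frame over both pins until it rests flat on the tray's end blocks, then swing the latch over the frame's end and press it fully home in its catch. Leave the other things on the bench where they stand.

Things in the scene. Friction and masses are not known exactly. Their poses are not given: they have to be found in the camera images.
- kit_tray: blue kit tray, 116 x 228 mm, fixed. Origin: centre of its underside, on the bench; x to its far side, y to its left end, z up. Floor 4 mm thick; row walls 4 mm thick, tops 9 mm above the bench. Rows from right (-y) to left: 37, 51, 65 mm wide. At each end a block, top 22 mm above the bench, with an upright pin; the left one also has the latch: hinge at the far side, forked catch at the near side
- row_short (a point): centre of the floor of the row for the 30 mm keys (37 mm wide in the tray's y, 104 mm long in its x, floor 4 mm above the bench); axes as the tray's. Keys lie across it, their length along the tray's y, next to one another along x
- row_middle (a point): centre of the floor of the row for the 44 mm keys (51 mm wide in the tray's y, 104 mm long in its x, floor 4 mm above the bench); axes as the tray's. Keys lie across it, their length along the tray's y, next to one another along x
- row_long (a point): centre of the floor of the row for the 58 mm keys (65 mm wide in the tray's y, 104 mm long in its x, floor 4 mm above the bench); axes as the tray's. Keys lie across it, their length along the tray's y, next to one another along x
- seat (a point): centre of the tray at the height (22 mm above the bench) where the underside of the frame rests when seated; axes as the tray's
- pin_left (a point): tip of the left pin (tray y = +94 mm), 43 mm above the bench; steel pin of 8 mm diameter, 21 mm tall, the upper 9 mm tapered
- pin_right (a point): tip of the right pin (tray y = -94 mm), 43 mm above the bench; steel pin of 8 mm diameter, 21 mm tall, the upper 9 mm tapered
- frame: loose yellow hold-down frame, 84 x 228 mm, 5 mm thick, 0.25 kg, with three windows, a 40 mm wide tongue at each end and a black grab bar on top. Origin: centre of its underside; y along its length, z up. Holes of 11 mm diameter at y = +94 and -94 mm for the tray's pins (fits either way round)
- frame_grip (a point): middle of the frame's grab bar, 42 mm above the frame's underside; the bar lies along the frame's y, 14 mm wide (x), 14 mm high, 80 mm long, on two posts 30 mm either side of its middle. A closed label printer 0.15 m high stands nearer the robot beside it, and a shelf 0.38 m above the bench to its right
- latch (a joint): angle of the steel latch bar on the tray's left end, rad: 0 = closed, lying level over the frame's tongue with its end in the catch; pi/2 = upright; 2.3 = fully open, leaning to the far side. It stays where it is left (stiff hinge, 0.045 N m), turning about the tray's y axis
- latch_pivot (a point): axis of the latch's hinge, 33.5 mm above the bench; the bar, 10 mm wide and 8 mm thick, points from here to the tray's -x when closed, at angle a to (-cos a, 0, sin a) in the tray's axes, and is 92 mm long
- latch_tip (a point): centre of the red thumb piece (18 x 12 x 10 mm) at the end of the latch bar, 83 mm from the pivot; upright it reaches about 125 mm above the bench
- key_short_a: loose plain dark steel machine key, a square bar 14 x 14 mm and 30 mm long (short of the three lengths), may be absent. Origin: its centre; y along its length
- key_short_b: loose plain dark steel machine key, a square bar 14 x 14 mm and 30 mm long (short of the three lengths), may be absent. Origin: its centre; y along its length
- key_middle_a: loose plain dark steel machine key, a square bar 14 x 14 mm and 44 mm long (middle of the three lengths), may be absent. Origin: its centre; y along its length
- key_middle_b: loose plain dark steel machine key, a square bar 14 x 14 mm and 44 mm long (middle of the three lengths), may be absent. Origin: its centre; y along its length
- key_long_a: loose plain dark steel machine key, a square bar 14 x 14 mm and 58 mm long (long of the three lengths), may be absent. Origin: its centre; y along its length
- key_long_b: loose plain dark steel machine key, a square bar 14 x 14 mm and 58 mm long (long of the three lengths), may be absent. Origin: its centre; y along its length
- black_tape: small roll of black tape lying flat, 53 mm diameter, 19 mm high, a bystander; origin: centre of its underside
Not all that is in view belongs to the job. What is shaped like the key_middle_a but pink is not meant.

How it is judged:
By the outcome, as a careful person would: the job done as asked, in the order asked, and still so for the second after the job is handed in, with the robot touching nothing.
Of key_short_a, key_short_b, key_middle_a, key_middle_b, key_long_a, key_long_b only 4 to 6 are there at a start; the rules pass over those that are not, and their reading is None.
At some moment in a run one of key_short_a, key_short_b, key_middle_a, key_middle_b, key_long_a, key_long_b, frame may be knocked a few centimetres aside while the robot is not near it.
It also fails if it takes over 200 s, if anything falls off the work surface, if the arm or the gripper's body presses on something with over 40 N, if the wrist force passes 120 N, or if a joint passes its speed limit or range.

## Working session

There is one attempt and no reset: what is moved stays moved. The work goes in short steps, Python scripts to look and compute and a tool call to move; the robot and the scene stay as the last step left them, time stands still between calls to the robot, and variables do not carry over. Pictures are saved under pics/ and viewed, at most 14 in all, crops included, and the job is handed in when it is done.

Besides the shell and the picture viewer there is one more tool, called after "Call:" in YAML: its name, and indented under it one key for each argument. servo_tool: Moves the arm, as the interface text tells. Its arguments: {"type":"object","properties":{"targets":{"type":"array","items":{"type":"array","items":{"type":"number","minimum":-1,"maximum":1}}},"grip_force":{"type":"number"}},"required":["targets"]}

```bash
ls; mkdir -p pics; python3 - <<'E'
from bench import bot
import cv2
s=bot.state(); print(s)
for n in ("side","top","wrist"):
    p=bot.camera_params(n); print(n,p)
    cv2.imwrite(f"pics/{n}0.png",bot.read_camera(n)[:,:,::-1])
E
```

```text
pics
{'time_s': 0.0, 'qpos': array([-1.11018158,  0.69001028, -0.19452926,  1.56635167,  0.15732181,
        0.90247082, -0.21511421]), 'dq': array([ 1.01954452e-03, -3.45961089e-04, -2.54665299e-06,  1.55701395e-03,
       -5.22833450e-04, -7.87843131e-04,  3.47602438e-04]), 'tau': array([-6.33138939e-05, -5.27564156e+01, -1.26669656e+00, -1.53433889e+01,
       -5.26343216e-02,  6.51455615e-03,  1.87068486e-04]), 'ee_pos': array([0.25851303, 0.5683368 , 0.23789197]), 'ee_rot': array([[-9.10328941e-01,  4.13885022e-01, -6.38735008e-04],
       [ 4.13885493e-01,  9.10327305e-01, -1.73086801e-03],
       [-1.34922423e-04, -1.84002239e-03, -9.99998298e-01]]), 'wrist_force': array([-1.60876786, -0.75742661, -0.65772198]), 'wrist_torque': array([-0.04552151, -0.05411547,  0.00682674]), 'grasp_force': 0.0, 'grip_width': 0.9988127721180011}
side {'fx': 468.61265415338045, 'fy': 468.61265415338045, 'cx': 316.1412611813468, 'cy': 233.01675326637877, 'world_to_cam': array([[-0.88794597, -0.45985942, -0.00901478,  0.38527603],
       [ 0.1723383 , -0.3508132 ,  0.92045076, -0.12177875],
      
[... 154 characters left out ...]
545.3620257541759, 'cx': 322.9879302391515, 'cy': 244.86902595110948, 'world_to_cam': array([[ 0.02865405, -0.99952506, -0.01134058,  0.02885632],
       [ 0.98207953,  0.0260361 ,  0.18665992, -0.43316169],
       [-0.186276  , -0.01648591,  0.98235913, -1.33193888],
       [ 0.        ,  0.        ,  0.        ,  1.        ]])}
wrist {'fx': 330.4413417940083, 'fy': 330.4413417940083, 'cx': 314.0558268874485, 'cy': 237.6083622058598, 'world_to_cam': array([[ 0.41403017,  0.91025975, -0.00249108, -0.62458737],
       [-0.86792413,  0.393946  , -0.30251322,  0.04197309],
       [-0.27438426,  0.12741167,  0.95314193, -0.39031555],
       [ 0.        ,  0.        ,  0.        ,  1.        ]])}
```

View pics/top0.png

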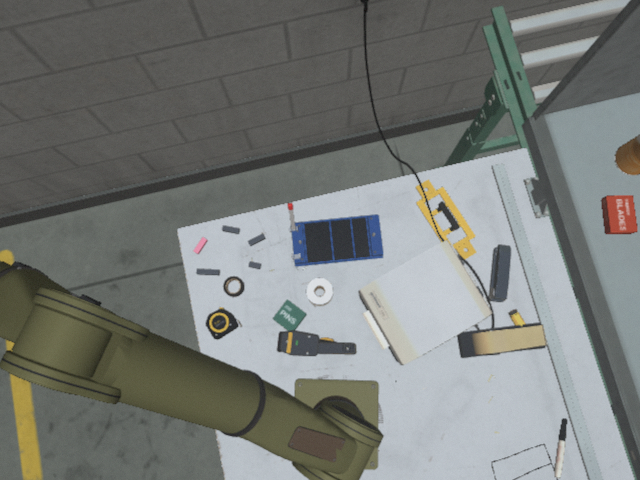

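View pics/side0.png

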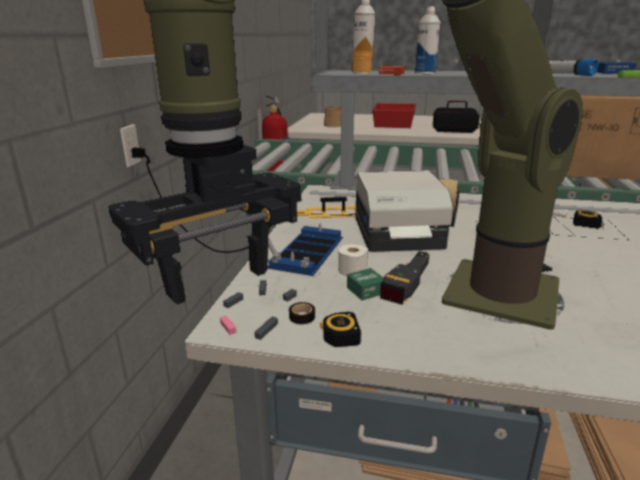

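The top view shows the tray at about (337,240) and the latch at (291,207). The frame is at (447,215), with the printer nearer the robot. Four keys are at (231,229), (257,239), (208,271) and (254,265), and there is a pink one at (200,245). The side view shows the same four keys.

```bash
cat > h.py <<'E'
import numpy as np, cv2
from scipy.spatial.transform import Rotation as R
from bench import bot
def ray(P,u,v,z):
    "pixel(s) -> world points on plane height z"
    M=P["world_to_cam"]; Rm=M[:3,:3]; c=-Rm.T@M[:3,3]
    u=np.atleast_1d(u).astype(float); v=np.atleast_1d(v).astype(float)
    d=np.c_[(u-P["cx"])/P["fx"],-(v-P["cy"])/P["fy"],-np.ones_like(u)]@Rm
    return c+d*((z-c[2])/d[:,2])[:,None]
def pix(P,X):
    M=P["world_to_cam"]; q=np.atleast_2d(X)@M[:3,:3].T+M[:3,3]
    return np.c_[P["cx"]-P["fx"]*q[:,0]/q[:,2],P["cy"]+P["fy"]*q[:,1]/q[:,2]]
def look(n,name=None):
    P=bot.camera_params(n); im=bot.read_camera(n)[:,:,::-1].copy()
    if name: cv2.imwrite(f"pics/{name}.png",im)
    return P,im
def blobs(mask,P,z,amin=20,amax=1e9):
    "contours -> (area, centre xyz, long, short mm, yaw of long axis deg), in world at height z"
    out=[]
    for c in cv2.findContours(mask.astype(np.uint8),cv2.RETR_EXTERNAL,cv2.CHAIN_APPROX_NONE)[0]:
        a=cv2.contourArea(c)
        if not amin<=a<=amax: continue
        w=ray(P,c[:,0,0],c[:,0,1],z)[:,:2]*1000
        (cx,cy),(l,s),_=r=cv2.minAreaRect(w.astype(np.float32))
        b=cv2.boxPoints(r); e=[b[1]-b[0],b[2]-b[1]]; e.sort(key=np.linalg.norm)
        out.append((a,cx,cy,max(l,s),min(l,s),np.degrees(np.arctan2(e[1][1],e[1][0]))%180,c[:,0].mean(0)))
    return out
def show(bl):
    for b in bl: print("A%d c(%.1f,%.1f) %.1fx%.1f yaw %.1f px %s"%(b[0],b[1],b[2],b[3],b[4],b[5],b[6].round()))
def Rdown(ydeg):
    "tool down, tool y axis at ydeg in the world"
    a=np.radians(ydeg); y=np.array([np.cos(a),np.sin(a),0]); z=np.array([0,0,-1.]); return np.c_[np.cross(y,z),y,z]
def go(p,Rt=None,s=None):
    "row for a move from the present pose to TCP p (m), orientation Rt"
    s=s or bot.state(); R0=s["ee_rot"]; Rt=R0 if Rt is None else Rt
    rv=R.from_matrix(R0.T@Rt).as_rotvec()/(np.pi/2); t=R0.T@(np.array(p)-s["ee_pos"])/.4
    return np.r_[rv,t].round(4).tolist()
E
python3 - <<'E'
from h import *
P=bot.camera_params("top"); im=cv2.imread("pics/top0.png"); hsv=cv2.cvtColor(im,cv2.COLOR_BGR2HSV)
g=im.max(2); roi=np.zeros(g.shape,bool); roi[215:290,180:275]=1
print("keys");show(blobs((g<130)&roi,P,.014))
b=(hsv[...,0]>100)&(hsv[...,0]<130)&(hsv[...,1]>120); b[:,:280]=0;b[:,400:]=0
m=cv2.morphologyEx(b.astype(np.uint8),cv2.MORPH_CLOSE,np.ones((25,25)))
print("tray");show(blobs(m,P,.012,500))
y=(hsv[...,0]>15)&(hsv[...,0]<32)&(hsv[...,1]>120); y[:,:410]=0;y[:,480:]=0;y[265:]=0
m=cv2.morphologyEx(y.astype(np.uint8),cv2.MORPH_CLOSE,np.ones((9,9)))
print("frame");show(blobs(m,P,.005,100))
r=((hsv[...,0]<8)|(hsv[...,0]>172))&(hsv[...,1]>120); r[:,:180]=0;r[:,320:]=0; show(blobs(r,P,.05,8))
print(bot.state()["ee_pos"], go([.62,.27,.30],Rdown(90)))
E
```

```text
keys
A90 c(334.1,266.5) 51.0x33.2 yaw 91.6 px [234. 283.]
A96 c(360.4,332.5) 56.8x12.9 yaw 91.5 px [208. 272.]
A47 c(380.6,214.6) 29.9x13.1 yaw 80.2 px [254. 265.]
A120 c(361.6,395.4) 96.3x17.8 yaw 4.5 px [182. 272.]
A72 c(446.9,212.9) 43.0x15.0 yaw 122.6 px [256. 239.]
A70 c(471.3,280.9) 43.6x14.3 yaw 81.9 px [231. 229.]
A289 c(495.8,346.8) 135.4x32.0 yaw 94.5 px [203. 218.]
tray
A3546 c(451.7,6.7) 225.3x111.3 yaw 97.3 px [337. 240.]
frame
A1226 c(515.8,-274.1) 225.4x82.2 yaw 32.2 px [445. 217.]
A14 c(528.7,127.9) 17.2x8.6 yaw 15.8 px [290. 206.]
[0.25858173 0.56850509 0.23812048] [-0.0008, -0.0001, -0.2717, -1.1314, -0.3056, -0.1542]
```

```bash
python3 - <<'E'
from h import *
s=bot.state();print(go([.40,.30,.30],Rdown(7.3)))
P=bot.camera_params("wrist");M=P["world_to_cam"];c=-M[:3,:3].T@M[:3,3];print("cam in tool",s["ee_rot"].T@(c-s["ee_pos"]),s["ee_rot"].T@-M[2,:3])
E
```

```text
[-0.0007, 0.0005, 0.6472, -0.5997, -0.4649, -0.154]
cam in tool [ 0.0780608   0.00086924 -0.14516678] [-3.02394157e-01 -9.11397655e-04  9.53182534e-01]
```

Call:
servo_tool:
  targets:
    - [0,0,0.12,-0.12,-0.09,-0.154,1]
    - [0,0,0.23,-0.24,-0.18,-0.154,1]
    - [0,0,0.34,-0.36,-0.28,-0.154,1]
    - [0,0,0.45,-0.48,-0.37,-0.154,1]
    - [0,0,0.56,-0.6,-0.465,-0.154,1]
    - [0,0,0.647,-0.6,-0.465,-0.154,1]
    - [0,0,0.647,-0.6,-0.465,-0.154,1]
    - [0,0,0.647,-0.6,-0.465,-0.154,1]

```text
time_s: 1.15
ee_pos: [0.3994, 0.3016, 0.3002]
ee_rot: [[-0.132, 0.991, -0.001], [0.991, 0.132, 0.001], [0.001, -0.001, -1.0]]
wrist_force: [0.6, 0.2, 0.2]
grip_width: 1.001
grasp_force: 0.0
```

```bash
python3 - <<'E'
from h import *
s=bot.state();print(s["time_s"],s["ee_pos"])
P,im=look("wrist","w1"); g=im.max(2)
m=g<110
show(blobs(m,P,.014,150,8000))
look("top","t1")
E
```

```text
1.15 [0.39939906 0.30163045 0.30017423]
A523 c(439.5,119.5) 107.9x18.6 yaw 7.6 px [325. 318.]
A259 c(448.3,218.2) 46.4x13.8 yaw 119.5 px [341. 258.]
A179 c(382.8,219.9) 32.8x12.7 yaw 79.0 px [294. 252.]
A318 c(472.7,285.8) 44.6x14.8 yaw 80.8 px [367. 214.]
A1151 c(327.2,268.4) 54.2x49.7 yaw 51.1 px [256. 213.]
A2589 c(233.7,290.4) 74.0x72.6 yaw 124.4 px [187. 187.]
A414 c(362.3,336.5) 57.6x13.0 yaw 89.3 px [289. 164.]
A165 c(177.2,405.6) 23.9x23.2 yaw 35.7 px [142.  86.]
```

View pics/w1.png

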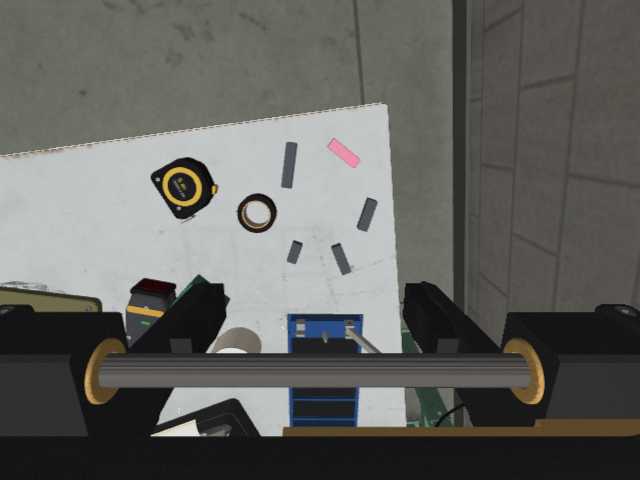

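The wrist view shows four dark keys at (290,165), (367,214), (341,258) and (294,252), with a pink decoy at (343,152). The tray is at about (325,360) and the tape at (257,213).

View pics/t1.png

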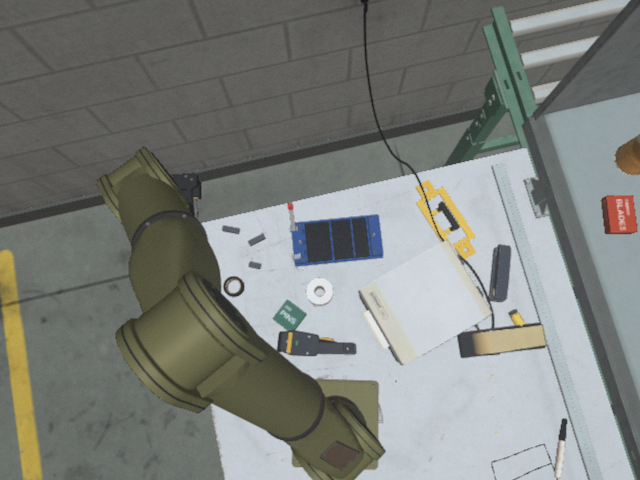

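```bash
python3 - <<'E'
from h import *
print(go([.3825,.218,.10],Rdown(-10.5)))
E
```

```text
[-0.0004, -0.0004, 0.2006, -0.2023, -0.0691, 0.5003]
```

No further keys show in the areas the arm had been hiding, so there are four: one short, two middle, one long. I'll take the short one first.

Call:
servo_tool:
  targets:
    - [0,0,0.1,-0.07,-0.02,0.1,1]
    - [0,0,0.2,-0.14,-0.05,0.2,1]
    - [0,0,0.2,-0.2,-0.07,0.33,1]
    - [0,0,0.2,-0.2,-0.07,0.43,0.8]
    - [0,0,0.2,-0.2,-0.07,0.5,0.6]
    - [0,0,0.2,-0.2,-0.07,0.5,0.6]
    - [0,0,0.2,-0.2,-0.07,0.5,0.6]
    - [0,0,0.2,-0.2,-0.07,0.5,0.6]

```text
time_s: 2.25
ee_pos: [0.3832, 0.2181, 0.1014]
ee_rot: [[0.185, 0.983, 0.002], [0.983, -0.185, 0.001], [0.002, 0.002, -1.0]]
wrist_force: [-0.2, 0.7, -0.3]
grip_width: 0.6
grasp_force: 0.0
```

```bash
python3 - <<'E'
from h import *
s=bot.state();print(s["time_s"],s["ee_pos"])
P,im=look("wrist","w2"); g=im.max(2)
print(pix(P,s["ee_pos"]))
show(blobs(g<110,P,.014,150,20000))
E
```

```text
2.25 [0.38321603 0.21806925 0.10143055]
[[312.74400377 301.77876478]]
A697 c(383.4,219.4) 32.1x13.3 yaw 78.8 px [313. 242.]
A1082 c(448.3,217.9) 46.8x13.8 yaw 119.6 px [400. 229.]
A4344 c(326.8,268.2) 55.1x51.0 yaw 33.5 px [221. 192.]
A10825 c(231.7,291.4) 82.7x78.6 yaw 124.4 px [ 81. 190.]
A1569 c(472.2,284.7) 42.8x16.7 yaw 80.5 px [425. 127.]
A2167 c(363.1,335.4) 57.7x15.0 yaw 89.0 px [248.  78.]
A10330 c(261.5,389.4) 144.5x48.8 yaw 14.8 px [72. 34.]
```

View pics/w2.png

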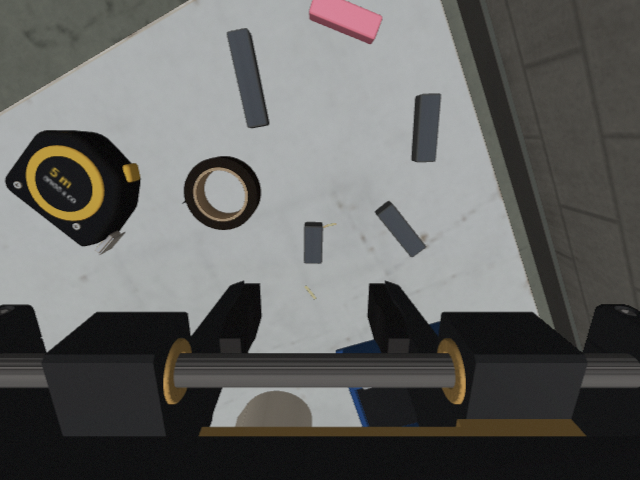

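The short key is centred between the fingers in x, at (313,242). Now I'll descend and grip it.

Call:
servo_tool:
  targets:
    - [0,0,0,0.001,0,0.1,0.35]
    - [0,0,0,0.001,0,0.19,0.35]
    - [0,0,0,0.001,0,0.23,0.35]
    - [0,0,0,0.001,0,0.246,0.35]
    - [0,0,0,0.001,0,0.246,0.35]
    - [0,0,0,0.001,0,0.246,0]
    - [0,0,0,0.001,0,0.246,0]
    - [0,0,0,0.001,0,0.246,0]
  grip_force: 25

```text
time_s: 3.3
ee_pos: [0.3925, 0.2236, 0.0107]
ee_rot: [[0.186, 0.982, -0.017], [0.982, -0.186, -0.009], [-0.012, -0.015, -1.0]]
wrist_force: [0.1, 0.6, 2.3]
grip_width: 0.15
grasp_force: 25.0
```

Call:
servo_tool:
  targets:
    - [0,0,0,0,0,0,0]
    - [0,0,0,0,0,-0.02,0]
    - [0,0,0,0,0,-0.08,0]
    - [0,0,0,0,0,-0.18,0]
    - [0,0,0,0,0,-0.25,0]
    - [0,0,0,0,0,-0.25,0]
    - [0,0,0,0,0,-0.25,0]
    - [0,0,0,0,0,-0.25,0]

```text
time_s: 4.3
ee_pos: [0.3934, 0.224, 0.1094]
ee_rot: [[0.185, 0.982, -0.02], [0.983, -0.186, -0.011], [-0.014, -0.017, -1.0]]
wrist_force: [-0.3, -0.7, -0.1]
grip_width: 0.146
grasp_force: 25.0
```

```bash
python3 - <<'E'
from h import *
s=bot.state();print(s["time_s"],s["ee_pos"],s["grip_width"],s["grasp_force"])
P,im=look("wrist"); g=im.max(2)
print(pix(P,s["ee_pos"]))
cv2.imwrite("pics/w3.png",cv2.resize(im[230:360,180:460],None,fx=2.5,fy=2.5))
Pt,it=look("top","t2"); hsv=cv2.cvtColor(it,cv2.COLOR_BGR2HSV)
E
```

```text
4.3 [0.39339052 0.22397465 0.10940917] 0.1459439766332599 24.97430831193924
[[312.66908454 301.70823609]]
```

View pics/w3.png

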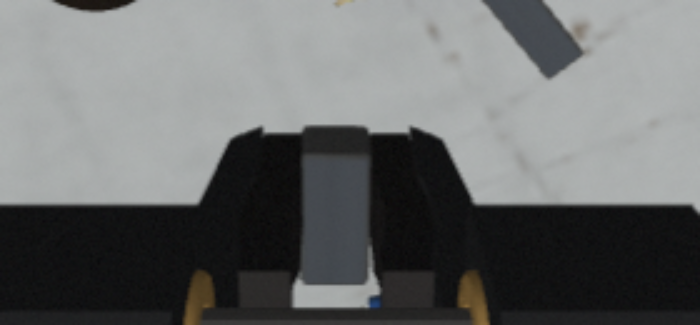

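```bash
python3 - <<'E'
from h import *
s=bot.state();print(s["qpos"].round(3))
P=bot.camera_params("wrist")
# key ends in hand on plane 3mm above TCP
for r in (290.8,343.2):
    p=ray(P,314,r,s["ee_pos"][2]+.003)[0]; print("tool",(s["ee_rot"].T@(p-s["ee_pos"])*1e3).round(1))
# tray from the top picture: corners
T,im=bot.camera_params("top"),cv2.imread("pics/t2.png"); hsv=cv2.cvtColor(im,cv2.COLOR_BGR2HSV)
b=(hsv[...,0]>100)&(hsv[...,0]<130)&(hsv[...,1]>120); b[:,:280]=0;b[:,400:]=0
m=cv2.morphologyEx(b.astype(np.uint8),cv2.MORPH_CLOSE,np.ones((25,25)))
show(blobs(m,T,.012,500))
cv2.imwrite("pics/t2c.png",cv2.resize(im[185:280,180:490],None,fx=2.5,fy=2.5))
print(go([.45,.13,.25],Rdown(7.3)))
E
```

```text
[-0.869  0.775  0.42   2.182 -0.874  0.383  0.096]
tool [ 7.5  0.7 -3.1]
tool [-21.9   0.7  -2.7]
A3549 c(451.6,6.8) 225.5x111.4 yaw 97.4 px [337. 240.]
[-0.0121, 0.0072, -0.2001, -0.2094, 0.1763, -0.3514]
```

View pics/t2c.png

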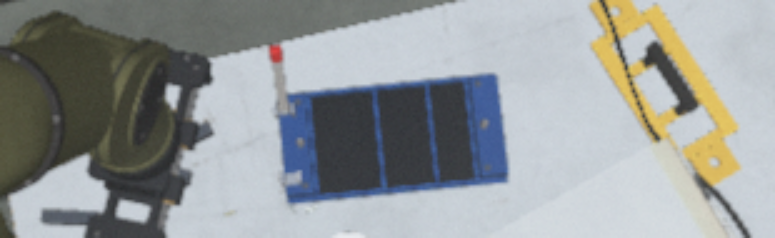

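The crop shows the tray with three dark rows, widest on the left. The latch is open at the far left with its red tip at (275,52), and the frame lies untouched.

Call:
servo_tool:
  targets:
    - [0,0,0,0,0,-0.12,0]
    - [0,0,-0.05,-0.02,0.02,-0.24,0]
    - [-0.012,0.007,-0.1,-0.08,0.08,-0.351,0]
    - [-0.012,0.007,-0.2,-0.14,0.13,-0.351,0]
    - [-0.012,0.007,-0.2,-0.209,0.176,-0.351,0]
    - [-0.012,0.007,-0.2,-0.209,0.176,-0.351,0]
    - [-0.012,0.007,-0.2,-0.209,0.176,-0.351,0]
    - [-0.012,0.007,-0.2,-0.209,0.176,-0.351,0]

```text
time_s: 5.4
ee_pos: [0.4496, 0.1315, 0.2501]
ee_rot: [[-0.129, 0.992, 0.0], [0.992, 0.129, 0.0], [0.0, 0.0, -1.0]]
wrist_force: [-0.2, -1.1, -1.9]
grip_width: 0.146
grasp_force: 25.0
```

```bash
python3 - <<'E'
from h import *
s=bot.state();print(s["time_s"],s["ee_pos"],s["ee_rot"].round(3).tolist(),s["qpos"].round(2),s["grip_width"])
P,im=look("wrist","w4")
E
```

```text
5.4 [0.44956079 0.13152775 0.25012618] [[-0.129, 0.992, 0.0], [0.992, 0.129, 0.0], [0.0, 0.0, -1.0]] [-0.78  0.55  0.64  2.03 -0.49  0.72  0.29] 0.14634853281266744
```

View pics/w4.png

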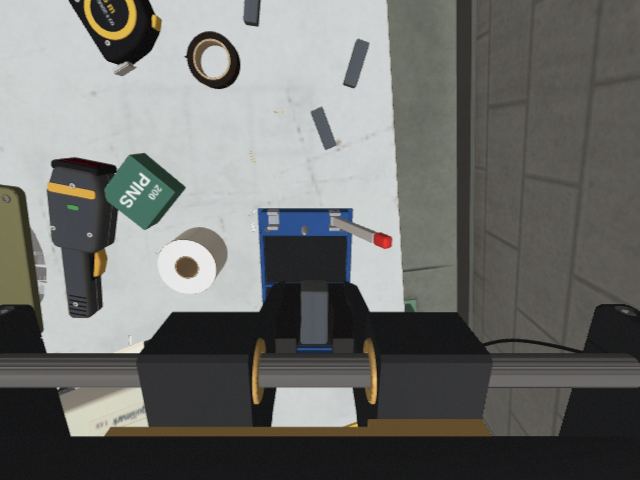

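The left end of the tray runs from (259,208) to (353,208). The pin is at (304,229) and the latch's red tip at (382,240).

```bash
cat >> h.py <<'E'
def trayfit(im,P):
    "tray's left end block from its outline at z=22mm: edge line of the left end, and the pin"
    hsv=cv2.cvtColor(im,cv2.COLOR_BGR2HSV)
    return (hsv[...,0]>100)&(hsv[...,0]<130)&(hsv[...,1]>110)
E
python3 - <<'E'
from h import *
P=bot.camera_params("wrist"); im=cv2.imread("pics/w4.png")
b=trayfit(im,P); b[:, :230]=0; b[:,370:]=0; b[:190]=0
rows=[r for r in range(200,285)]
for r in (206,208,210,215,220,225,230,235,240,250,260,270,280):
    c=np.where(b[r])[0]; print(r, (c.min(),c.max()) if len(c) else None, end="; ")
print()
# top edge of mask per column
t=[(c,np.where(b[:,c])[0].min()) for c in range(266,350,4) if b[:,c].any()]
print(t)
for px,z in (((259.5,208),.022),((353,208),.022),((260,233),.022),((304,229),.043),((304,234),.022)): print(px,(ray(P,*px,z)[0]*1e3).round(1))
cv2.imwrite("pics/w4c.png",cv2.resize(im[195:300,240:400],None,fx=5,fy=5,interpolation=cv2.INTER_CUBIC))
E
```

```text
206 None; 208 None; 210 (np.int64(258), np.int64(351)); 215 (np.int64(259), np.int64(351)); 220 (np.int64(259), np.int64(351)); 225 (np.int64(259), np.int64(328)); 230 (np.int64(259), np.int64(328)); 235 (np.int64(260), np.int64(350)); 240 (np.int64(260), np.int64(350)); 250 (np.int64(260), np.int64(350)); 260 (np.int64(261), np.int64(349)); 270 (np.int64(261), np.int64(349)); 280 (np.int64(262), np.int64(349)); 
[(266, np.int64(209)), (270, np.int64(231)), (274, np.int64(230)), (278, np.int64(229)), (282, np.int64(209)), (286, np.int64(209)), (290, np.int64(209)), (294, np.int64(209)), (298, np.int64(209)), (302, np.int64(209)), (306, np.int64(209)), (310, np.int64(209)), (314, np.int64(209)), (318, np.int64(209)), (322, np.int64(209)), (326, np.int64(209)), (330, np.int64(231)), (334, np.int64(231)), (338, np.int64(231)), (342, np.int64(209)), (346, np.int64(209))]
(259.5, 208) [388.4 119.6  22. ]
(353, 208) [495.3 133.5  22. ]
(260, 233) [391.4  89.6  22. ]
(304, 229) [442.2 107.3  43. ]
(304, 234) [443.   95.1  22. ]
```

View pics/w4c.png

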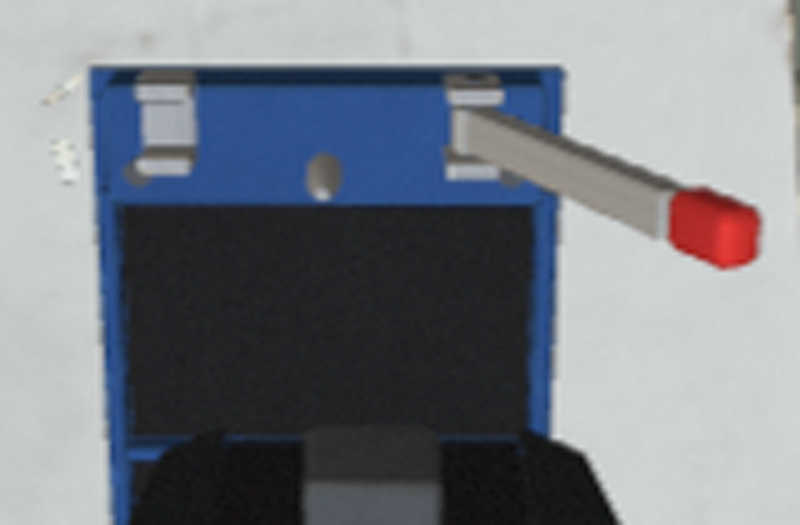

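```bash
cat >> h.py <<'E'
TY=97.3; TO=np.array([.4550,.0097])
def tray(x,y,z=None):
    "tray mm -> world m"
    a=np.radians(TY-90); p=TO+np.array([x*np.cos(a)-y*np.sin(a),x*np.sin(a)+y*np.cos(a)])/1e3
    return p if z is None else np.r_[p,z/1e3]
def intray(p):
    a=np.radians(TY-90); d=(np.array(p)[:2]-TO)*1e3; return np.array([d[0]*np.cos(a)+d[1]*np.sin(a),-d[0]*np.sin(a)+d[1]*np.cos(a)])
E
python3 - <<'E'
from h import *
P=bot.camera_params("wrist")
for px,z in (((305,211.8),.022),((305,236),.022),((305,282),.009),((305,286),.009),((259,212),.022),((351.5,212),.022),((262,280),.009),((349,280),.009),((304.4,228),.022),((305,232.5),.043)): print(px,intray(ray(P,*px,z)[0]).round(1))
# go above short row, key centre at tool x -7.2
for z in (60,16): print(go(np.r_[(tray(0,-62+7.2)),z/1e3],Rdown(TY-90)), tray(0,-62))
E
```

```text
(305, 211.8) [  0.3 113.1]
(305, 236) [ 0.2 83.7]
(305, 282) [-0.6 17.9]
(305, 286) [-0.6 12.2]
(259, 212) [-52.9 112.7]
(351.5, 212) [ 54.1 112.9]
(262, 280) [-55.6  20.5]
(349, 280) [55.7 20.8]
(304.4, 228) [-0.5 93.6]
(305, 232.5) [ 0.8 94.4]
[0.0003, -0.0002, 0.0014, -0.4408, -0.0265, 0.4754] [ 0.46287801 -0.05179746]
[0.0003, -0.0002, 0.0014, -0.4408, -0.0266, 0.5854] [ 0.46287801 -0.05179746]
```

```bash
python3 - <<'E'
from h import *
T=bot.camera_params("top"); im=cv2.imread("pics/t2.png").astype(np.float32)
ys=np.arange(-125,126,1.)
a=[]
for x in (-30,-15,0,15,30):
    X=np.array([np.r_[tray(x,y),.009] for y in ys]); q=pix(T,X).astype(np.float32)
    a.append(cv2.remap(im[...,0],q[:,:1],q[:,1:],cv2.INTER_LINEAR)[:,0])
a=np.mean(a,0); t=90
k=[i for i in range(len(a)-1) if (a[i]<t)!=(a[i+1]<t)]
print([round(float(ys[i]+(t-a[i])/(a[i+1]-a[i])),1) for i in k]); print(a[::25])
E
```

```text
[-81.5, -47.0, -40.4, 7.8, 14.6, 76.9]
[214.67383  147.30098   63.616405  62.342384  62.228516  61.61797
  61.750977  60.79004   65.115036 155.89961  209.31387 ]
```

The rows measure symmetric, with centres at tray y = -62, -14 and +48. Carrying the short key over its row.

Call:
servo_tool:
  targets:
    - [0,0,0,-0.12,-0.007,0.05,0]
    - [0,0,0,-0.25,-0.014,0.12,0]
    - [0,0,0,-0.37,-0.02,0.22,0]
    - [0,0,0,-0.441,-0.027,0.34,0]
    - [0,0,0.001,-0.441,-0.027,0.43,0]
    - [0,0,0.001,-0.441,-0.027,0.475,0]
    - [0,0,0.001,-0.441,-0.027,0.475,0]
    - [0,0,0.001,-0.441,-0.027,0.475,0]

```text
time_s: 6.45
ee_pos: [0.4626, -0.0455, 0.061]
ee_rot: [[-0.127, 0.992, 0.002], [0.992, 0.127, 0.0], [-0.0, 0.002, -1.0]]
wrist_force: [0.1, 0.2, -1.1]
grip_width: 0.148
grasp_force: 25.0
```

```bash
python3 - <<'E'
from h import *
s=bot.state();print(s["time_s"],s["ee_pos"],intray(s["ee_pos"]),s["ee_rot"].round(3).tolist(),s["qpos"].round(2))
print(go(np.r_[tray(0,-54.8),.0155],Rdown(7.3)))
P,im=look("wrist","w5"); b=trayfit(im,P)
for px in ((314,300),): print(intray(ray(P,*px,.009)[0]))
# profile of blue across rows at sides of the fingers
for x in (-45,45):
    ys=np.arange(-90,120,.5); q=pix(P,np.array([np.r_[tray(x,y),.009] for y in ys])).astype(np.float32)
    v=cv2.remap(im[...,0].astype(np.float32),q[:,:1],q[:,1:],cv2.INTER_LINEAR)[:,0]
    k=[i for i in range(len(v)-1) if (v[i]<75)!=(v[i+1]<75)]; print(x,[ys[i] for i in k])
E
```

```text
6.45 [ 0.46260546 -0.04548474  0.06104601] [  0.53178681 -55.70382642] [[-0.127, 0.992, 0.002], [0.992, 0.127, 0.0], [-0.0, 0.002, -1.0]] [-0.1   0.84  0.16  2.18 -0.74  0.17  0.87]
[0.0014, 0.0, -0.0002, 0.0023, -0.0016, 0.1139]
[  1.34364218 -83.08641291]
-45 [np.float64(-78.0), np.float64(-44.5), np.float64(-38.0), np.float64(10.0), np.float64(15.5), np.float64(77.5), np.float64(83.0), np.float64(83.5), np.float64(87.5)]
45 [np.float64(-78.0), np.float64(-44.0), np.float64(-38.5), np.float64(10.0), np.float64(15.5), np.float64(77.0), np.float64(83.0), np.float64(83.5), np.float64(87.5)]
```

Row walls come out within 1 mm of the model. Lowering and releasing.

Call:
servo_tool:
  targets:
    - [0.001,0,0,0.002,-0.001,0.05,0]
    - [0.001,0,0,0.002,-0.001,0.09,0]
    - [0.001,0,0,0.002,-0.001,0.114,0]
    - [0.001,0,0,0.002,-0.001,0.114,0]
    - [0.001,0,0,0.002,-0.001,0.114,0]
    - [0.001,0,0,0.002,-0.001,0.114,0]
    - [0.001,0,0,0.002,-0.001,0.114,0]
    - [0.001,0,0,0.002,-0.001,0.114,0]

```text
time_s: 7.5
ee_pos: [0.4618, -0.0451, 0.0151]
ee_rot: [[-0.126, 0.992, -0.0], [0.992, 0.126, 0.0], [0.0, -0.0, -1.0]]
wrist_force: [-0.4, -0.0, 0.1]
grip_width: 0.149
grasp_force: 25.0
```

```bash
python3 - <<'E'
from h import *
s=bot.state();print(s["time_s"],s["ee_pos"],intray(s["ee_pos"]),s["qpos"].round(2),s["wrist_force"],s["ee_rot"].round(3)[2])
E
```

```text
7.5 [ 0.46181023 -0.04509184  0.01505098] [ -0.20707933 -55.21306393] [-0.03  0.93  0.04  2.18 -0.8   0.04  0.92] [-0.37882161 -0.00847544  0.12873446] [ 0. -0. -1.]
```

Call:
servo_tool:
  targets:
    - [0,0,0,0,0,0,0.3]
    - [0,0,0,0,0,0,0.35]
    - [0,0,0,0,0,0,0.35]
    - [0,0,0,0,0,-0.05,0.35]
    - [0,0,0,0,0,-0.15,0.35]
    - [0,0,0,0,0,-0.26,0.35]
    - [0,0,0,0,0,-0.26,0.35]
    - [0,0,0,0,0,-0.26,0.35]

```text
time_s: 8.5
ee_pos: [0.4616, -0.0447, 0.1186]
ee_rot: [[-0.126, 0.992, -0.0], [0.992, 0.126, 0.0], [0.001, -0.0, -1.0]]
wrist_force: [0.9, -0.8, 0.4]
grip_width: 0.352
grasp_force: 0.0
```

```bash
python3 - <<'E'
from h import *
s=bot.state();print(s["ee_pos"],s["qpos"].round(2))
P,im=look("wrist","w6"); cv2.imwrite("pics/w6c.png",cv2.resize(im[150:350,180:460],None,fx=2,fy=2))
print(go([.448,.217,.12],Rdown(29.6)))
E
```

```text
[ 0.46158464 -0.04469837  0.11860874] [-0.21  0.74  0.34  2.16 -0.72  0.35  0.87]
[-0.0008, -0.0007, -0.2484, 0.6534, 0.0497, -0.004]
```

View pics/w6c.png

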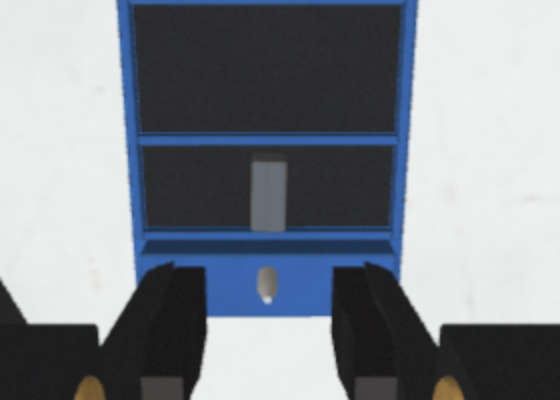

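The short key lies square in its row, at crop (268,195). Next is the nearest middle key.

Call:
servo_tool:
  targets:
    - [0,0,0,0.1,0.008,-0.11,0.5]
    - [0,0,0,0.25,0.02,-0.11,0.5]
    - [0,0,-0.08,0.38,0.03,-0.11,0.5]
    - [0,0,-0.16,0.52,0.04,-0.11,0.5]
    - [0,0,-0.248,0.653,0.05,-0.05,0.5]
    - [0,0,-0.248,0.653,0.05,0.03,0.5]
    - [0,0,-0.248,0.653,0.05,0.05,0.5]
    - [0,0,-0.248,0.653,0.05,0.05,0.5]

```text
time_s: 9.55
ee_pos: [0.4485, 0.2151, 0.0984]
ee_rot: [[-0.491, 0.871, -0.002], [0.871, 0.491, -0.001], [-0.0, -0.002, -1.0]]
wrist_force: [0.7, 0.4, 0.2]
grip_width: 0.501
grasp_force: 0.0
```

```bash
cat >> h.py <<'E'
def near(p,lo=.014):
    P,im=look("wrist"); k=[b for b in blobs(im.max(2)<110,P,lo,150,20000) if np.hypot(b[1]-p[0],b[2]-p[1])<40]; show(k); return k
E
python3 - <<'E'
from h import *
s=bot.state();print(s["time_s"],s["ee_pos"],s["qpos"].round(2))
k=near((448,217))[0]
print(go([k[1]/1e3,k[2]/1e3,.003],Rdown(k[5]-90)))
E
```

```text
9.55 [0.448497   0.21508959 0.09839394] [-0.74  0.8   0.34  2.08 -0.7   0.38  0.67]
A1027 c(448.5,217.4) 45.6x13.4 yaw 119.9 px [315. 241.]
[-0.0005, 0.0002, -0.0058, 0.0055, 0.0018, 0.2402]
```

Call:
servo_tool:
  targets:
    - [0,0,-0.006,0.003,0.002,0.1,0.4]
    - [0,0,-0.006,0.003,0.002,0.19,0.35]
    - [0,0,-0.006,0.003,0.002,0.225,0.35]
    - [0,0,-0.006,0.003,0.002,0.24,0.35]
    - [0,0,-0.006,0.003,0.002,0.24,0.35]
    - [0,0,-0.006,0.003,0.002,0.24,0]
    - [0,0,-0.006,0.003,0.002,0.24,0]
    - [0,0,-0.006,0.003,0.002,0.24,0]
  grip_force: 25

```text
time_s: 10.6
ee_pos: [0.4491, 0.2182, 0.0036]
ee_rot: [[-0.502, 0.865, 0.001], [0.865, 0.502, 0.001], [0.0, 0.001, -1.0]]
wrist_force: [-0.5, -0.4, 7.2]
grip_width: 0.156
grasp_force: 25.0
```

Call:
servo_tool:
  targets:
    - [0,0,0,0,0,0,0]
    - [0,0,0,0,0,-0.02,0]
    - [0,0,0,0,0,-0.08,0]
    - [0,0,0,0,0,-0.18,0]
    - [0,0,0,0,0,-0.3,0]
    - [0,0,0,0,0,-0.35,0]
    - [0,0,0,0,0,-0.35,0]
    - [0,0,0,0,0,-0.35,0]

```text
time_s: 11.6
ee_pos: [0.4482, 0.218, 0.1423]
ee_rot: [[-0.502, 0.865, -0.002], [0.865, 0.502, -0.0], [0.001, -0.001, -1.0]]
wrist_force: [-0.0, -0.7, -1.2]
grip_width: 0.157
grasp_force: 25.0
```

```bash
cat >> h.py <<'E'
def inhand(h=.011):
    "key in hand: centre along tool x (mm), from the extent of its top face, h above TCP"
    s=bot.state(); P,im=look("wrist"); v=im[:,:,:].max(2).astype(int)
    # top face: slate grey strip between the pads
    q=lambda x: pix(P,s["ee_pos"]+s["ee_rot"]@np.array([x/1e3,0,-h]))[0]
    xs=np.arange(-50,50.1,.5); p=np.array([q(x) for x in xs]).astype(np.float32)
    a=cv2.remap(im.astype(np.float32),p[:,:1],p[:,1:],cv2.INTER_LINEAR)[:,0].max(1)
    print(" ".join("%d:%d"%(x,b) for x,b in zip(xs[::4],a[::4])))
    k=[xs[i] for i in range(len(a)-1) if abs(a[i+1]-a[i])>8]; print("edges",k)
E
python3 - <<'E'
from h import *
s=bot.state();print(s["time_s"],s["ee_pos"],s["grip_width"],s["ee_rot"].round(3)[2])
inhand()
print(go(np.r_[tray(14,-14),.10],Rdown(7.3)))
E
```

```text
11.6 [0.44815356 0.21803537 0.14231099] 0.15737919267895856 [ 0.001 -0.001 -1.   ]
-50:141 -48:142 -46:130 -44:98 -42:87 -40:95 -38:97 -36:98 -34:90 -32:84 -30:91 -28:81 -26:65 -24:50 -22:47 -20:90 -18:89 -16:89 -14:90 -12:89 -10:89 -8:87 -6:88 -4:88 -2:89 0:88 2:87 4:88 6:89 8:87 10:88 12:88 14:88 16:88 18:87 20:79 22:45 24:45 26:189 28:186 30:192 32:194 34:193 36:192 38:191 40:192 42:191 44:194 46:192 48:193 50:189
edges [np.float64(-45.5), np.float64(-44.5), np.float64(-32.0), np.float64(-31.0), np.float64(-30.0), np.float64(-29.5), np.float64(-27.5), np.float64(-26.0), np.float64(-25.0), np.float64(-22.0), np.float64(20.0), np.float64(20.5), np.float64(24.5), np.float64(25.0), np.float64(25.5)]
[-0.0014, -0.0001, 0.2533, -0.5048, -0.2271, 0.1052]
```

```bash
python3 - <<'E'
from h import *
print(go(np.r_[tray(24,-13.5),.05],Rdown(7.3)))
E
```

```text
[-0.0014, -0.0001, 0.2533, -0.5134, -0.2033, 0.2302]
```

Call:
servo_tool:
  targets:
    - [0,0,0.08,-0.12,-0.05,-0.02,0]
    - [0,0,0.17,-0.25,-0.1,-0.02,0]
    - [0,0,0.253,-0.38,-0.15,-0.02,0]
    - [-0.001,0,0.253,-0.513,-0.203,0,0]
    - [-0.001,0,0.253,-0.513,-0.203,0.1,0]
    - [-0.001,0,0.253,-0.513,-0.203,0.2,0]
    - [-0.001,0,0.253,-0.513,-0.203,0.23,0]
    - [-0.001,0,0.253,-0.513,-0.203,0.23,0]

```text
time_s: 12.65
ee_pos: [0.4809, -0.0004, 0.0503]
ee_rot: [[-0.127, 0.992, -0.001], [0.992, 0.127, 0.001], [0.001, -0.001, -1.0]]
wrist_force: [0.2, 0.2, 0.4]
grip_width: 0.152
grasp_force: 25.0
```

```bash
python3 - <<'E'
from h import *
s=bot.state();print(s["ee_pos"],intray(s["ee_pos"]),s["qpos"].round(2))
print(go(np.r_[tray(24,-13.5),.0085],Rdown(7.3)))
E
```

```text
[ 4.80854121e-01 -4.00840833e-04  5.02970531e-02] [ 24.36109979 -13.30411168] [-0.23  0.87  0.22  2.14 -0.87  0.22  0.9 ]
[-0.0004, -0.0007, -0.0001, -0.0006, -0.0008, 0.1045]
```

Lowering, then releasing with a small opening and retreating.

Call:
servo_tool:
  targets:
    - [0,0,0,0,-0.001,0.05,0]
    - [0,0,0,0,-0.001,0.09,0]
    - [0,0,0,0,-0.001,0.104,0]
    - [0,0,0,0,-0.001,0.104,0]
    - [0,0,0,0,-0.001,0.104,0]
    - [0,0,0,0,-0.001,0.104,0.22]
    - [0,0,0,0,-0.001,0.104,0.22]
    - [0,0,0,0,-0.001,0.104,0.22]

```text
time_s: 13.65
ee_pos: [0.4811, -0.0003, 0.0095]
ee_rot: [[-0.127, 0.992, 0.001], [0.992, 0.127, 0.001], [0.0, 0.001, -1.0]]
wrist_force: [0.3, 0.8, -0.1]
grip_width: 0.218
grasp_force: 0.0
```

Call:
servo_tool:
  targets:
    - [0,0,0,0,0,-0.02,0.22]
    - [0,0,0,0,0,-0.1,0.22]
    - [0,0,0,0,0,-0.2,0.22]
    - [0,0,0,0,0,-0.3,0.4]
    - [0,0,0,0,0,-0.35,0.5]
    - [0,0,0,0,0,-0.35,0.5]
    - [0,0,0,0,0,-0.35,0.5]
    - [0,0,0,0,0,-0.35,0.5]

```text
time_s: 14.65
ee_pos: [0.4803, -0.0003, 0.1484]
ee_rot: [[-0.127, 0.992, -0.001], [0.992, 0.127, 0.001], [0.001, -0.001, -1.0]]
wrist_force: [-0.1, -0.1, -0.2]
grip_width: 0.501
grasp_force: 0.0
```

```bash
python3 - <<'E'
from h import *
s=bot.state();print(s["ee_pos"],s["qpos"].round(2))
P,im=look("wrist","w7")
m=(im.max(2)>60)&(im.max(2)<115)&(im.max(2)-im.min(2)<25)
k=blobs(m,P,.018,150,9000); 
for b in k: print(intray(np.array(b[1:3])/1e3).round(1), b[3:6], b[6])
# remaining loose keys: top view (bias +2,+4)
T,it=look("top","t3"); roi=np.zeros(it.shape[:2],bool); roi[215:290,180:275]=1
show(blobs((it.max(2)<130)&roi,T,.014))
print(go([.4722,.2837,.10],Rdown(-9.5)))
E
```

```text
[ 4.80275296e-01 -3.03295544e-04  1.48447990e-01] [-0.39  0.72  0.5   2.1  -0.73  0.5   0.79]
[  24.2 -162.2] (243.77584838867188, 7.252930641174316, np.float32(7.3781834)) [313.99797571 371.32793522]
[ 260. -191.] (191.00511169433594, 91.37490844726562, np.float32(7.3714614)) [562.24528302 381.5081761 ]
[-206.5 -196.6] (181.32460021972656, 101.39762115478516, np.float32(7.371474)) [ 73.07351225 388.50408401]
[  24.2 -150.3] (239.6420135498047, 11.815082550048828, np.float32(7.3749986)) [314.00404858 361.55465587]
[  94.5 -132.2] (18.8308162689209, 14.855012893676758, np.float32(7.364621)) [385.64516129 345.5       ]
[ -45.8 -132.4] (18.79339599609375, 14.866998672485352, np.float32(7.3646126)) [242.38709677 345.5       ]
[ 252.6 -112.5] (74.24691009521484, 53.86940383911133, np.float32(7.351655)) [562.34871795 321.92820513]
[-202.6  -97.5] (91.4973373413086, 34.51858901977539, np.float32(70.923454)) [ 79.02427184 309.16019417]
[  0.1 -62. ] (29.1147403717041, 13.827910423278809, np.float32(96.30193)) [287.61445783 279.3373494 ]
[ 25.3 -14.8] (42.6141242980957, 13.630743026733398, np.float32(97.77066)) [315.47540984 229.1147541 ]
[-160.9  119.9] (69.00279998779297, 38.43901062011719, np.float32(73.866806)) [63.48066298 53.72928177]
A91 c(360.4,332.5) 56.7x12.9 yaw 91.5 px [208. 272.]
A119 c(361.6,395.4) 96.3x17.8 yaw 4.5 px [182. 272.]
A4332 c(413.5,288.8) 248.4x193.1 yaw 91.6 px [236. 248.]
[-0.0002, -0.0004, 0.1867, 0.7072, 0.0699, 0.122]
```

Both placed keys check out, the short at tray (0,-62) and the middle at (25,-15). Next is the second middle key.

Call:
servo_tool:
  targets:
    - [0,0,0,0.14,0.01,-0.02,0.5]
    - [0,0,0.05,0.28,0.03,-0.02,0.5]
    - [0,0,0.12,0.42,0.04,-0.02,0.5]
    - [0,0,0.187,0.56,0.055,-0.01,0.5]
    - [0,0,0.187,0.707,0.07,0.03,0.5]
    - [0,0,0.187,0.707,0.07,0.122,0.5]
    - [0,0,0.187,0.707,0.07,0.122,0.5]
    - [0,0,0.187,0.707,0.07,0.122,0.5]

```text
time_s: 15.75
ee_pos: [0.4735, 0.2823, 0.1015]
ee_rot: [[0.168, 0.986, 0.002], [0.986, -0.168, -0.0], [0.0, 0.002, -1.0]]
wrist_force: [-0.3, -1.0, -0.1]
grip_width: 0.499
grasp_force: 0.0
```

```bash
python3 - <<'E'
from h import *
s=bot.state();print(s["time_s"],s["ee_pos"],s["qpos"].round(2))
k=near((472,284))[0]
print(go([k[1]/1e3,k[2]/1e3,.005],Rdown(k[5]-90)))
E
```

```text
15.75 [0.47348014 0.28226906 0.10146015] [-0.97  0.91  0.64  1.93 -0.92  0.63  0.1 ]
A953 c(474.5,286.4) 45.1x12.7 yaw 80.8 px [314. 238.]
[0.0017, -0.0006, -0.0046, 0.0099, -0.0008, 0.2422]
```

Call:
servo_tool:
  targets:
    - [0,0,-0.005,0.008,-0.001,0.1,0.4]
    - [0,0,-0.005,0.008,-0.001,0.19,0.35]
    - [0,0,-0.005,0.008,-0.001,0.225,0.35]
    - [0.002,0,-0.005,0.008,-0.001,0.242,0.35]
    - [0.002,0,-0.005,0.008,-0.001,0.242,0.35]
    - [0.002,0,-0.005,0.008,-0.001,0.242,0]
    - [0.002,0,-0.005,0.008,-0.001,0.242,0]
    - [0.002,0,-0.005,0.008,-0.001,0.242,0]
  grip_force: 25

```text
time_s: 16.8
ee_pos: [0.4735, 0.2872, 0.0046]
ee_rot: [[0.157, 0.988, -0.001], [0.988, -0.157, 0.002], [0.002, -0.001, -1.0]]
wrist_force: [-0.3, 0.2, 5.6]
grip_width: 0.154
grasp_force: 25.0
```

Call:
servo_tool:
  targets:
    - [0,0,0,0,0,0,0]
    - [0,0,0,0,0,-0.02,0]
    - [0,0,0,0,0,-0.08,0]
    - [0,0,0,0,0,-0.18,0]
    - [0,0,0,0,0,-0.3,0]
    - [0,0,0,0,0,-0.38,0]
    - [0,0,0,0,0,-0.38,0]
    - [0,0,0,0,0,-0.38,0]

```text
time_s: 17.8
ee_pos: [0.4723, 0.2869, 0.1551]
ee_rot: [[0.157, 0.988, -0.004], [0.988, -0.157, 0.001], [0.0, -0.004, -1.0]]
wrist_force: [0.1, 0.1, -0.4]
grip_width: 0.156
grasp_force: 25.0
```

```bash
python3 - <<'E'
from h import *
s=bot.state();print(s["time_s"],s["ee_pos"],s["grip_width"],s["ee_rot"].round(3)[2],s["qpos"].round(2))
inhand(.009)
print(go(np.r_[tray(-12,-14),.05],Rdown(7.3)))
E
```

```text
17.8 [0.47230211 0.28690353 0.15511009] 0.15561583380332825 [ 0.    -0.004 -1.   ] [-0.99  0.82  0.65  1.89 -0.75  0.7  -0.05]
-50:91 -48:140 -46:140 -44:139 -42:105 -40:111 -38:113 -36:106 -34:91 -32:88 -30:74 -28:60 -26:69 -24:44 -22:95 -20:96 -18:97 -16:96 -14:95 -12:95 -10:94 -8:94 -6:95 -4:95 -2:95 0:95 2:95 4:95 6:94 8:95 10:96 12:95 14:96 16:96 18:95 20:52 22:43 24:47 26:207 28:209 30:209 32:209 34:208 36:209 38:207 40:209 42:209 44:211 46:211 48:212 50:208
edges [np.float64(-49.5), np.float64(-49.0), np.float64(-44.0), np.float64(-43.5), np.float64(-36.0), np.float64(-33.0), np.float64(-32.5), np.float64(-32.0), np.float64(-31.5), np.float64(-31.0), np.float64(-30.5), np.float64(-30.0), np.float64(-29.0), np.float64(-28.5), np.float64(-27.0), np.float64(-26.0), np.float64(-23.0), np.float64(19.0), np.float64(19.5), np.float64(20.0), np.float64(24.0), np.float64(24.5), np.float64(25.0)]
[-0.0028, -0.0001, -0.1816, -0.7326, 0.0488, 0.2619]
```

Call:
servo_tool:
  targets:
    - [0,0,-0.03,-0.14,0.01,0,0]
    - [0,0,-0.06,-0.28,0.02,0,0]
    - [0,0,-0.1,-0.42,0.03,0,0]
    - [0,0,-0.14,-0.57,0.04,0,0]
    - [-0.003,0,-0.182,-0.729,0.049,0.03,0]
    - [-0.003,0,-0.182,-0.729,0.049,0.15,0]
    - [-0.003,0,-0.182,-0.729,0.049,0.262,0]
    - [-0.003,0,-0.182,-0.729,0.049,0.262,0]

```text
time_s: 18.85
ee_pos: [0.444, -0.0041, 0.0481]
ee_rot: [[-0.126, 0.992, -0.005], [0.992, 0.126, 0.003], [0.004, -0.004, -1.0]]
wrist_force: [-0.6, 0.4, -0.4]
grip_width: 0.151
grasp_force: 25.0
```

```bash
python3 - <<'E'
from h import *
s=bot.state();print(s["ee_pos"],intray(s["ee_pos"]),s["qpos"].round(2))
print(go(np.r_[tray(-12,-12.5),.0095],Rdown(7.3)))
E
```

```text
[ 0.44395387 -0.00408085  0.04814367] [-12.70765449 -12.26558012] [-0.14  0.86  0.08  2.24 -0.83  0.08  0.87]
[-0.0026, -0.0024, -0.0008, -0.001, 0.0022, 0.0966]
```

Call:
servo_tool:
  targets:
    - [-0.002,-0.002,0,-0.001,0,0.03,0]
    - [-0.002,-0.002,0,-0.001,0,0.05,0]
    - [-0.002,-0.002,0,-0.001,0,0.07,0]
    - [-0.002,-0.002,0,-0.001,0,0.075,0]
    - [-0.002,-0.002,0,-0.001,0,0.075,0]
    - [-0.002,-0.002,0,-0.001,0,0.075,0]
    - [-0.002,-0.002,0,-0.001,0,0.075,0]
    - [-0.002,-0.002,0,-0.001,0,0.075,0]

```text
time_s: 19.85
ee_pos: [0.4517, -0.0045, 0.025]
ee_rot: [[-0.127, 0.992, -0.003], [0.992, 0.127, -0.002], [-0.001, -0.003, -1.0]]
wrist_force: [0.0, -0.2, -0.1]
grip_width: 0.16
grasp_force: 25.0
```

```bash
python3 - <<'E'
from h import *
s=bot.state();print(s["ee_pos"],intray(s["ee_pos"]),s["qpos"].round(3),s["ee_rot"].round(3).tolist())
print(go(np.r_[tray(-12,-12.5),.0095],Rdown(7.3)))
E
```

```text
[ 0.451685   -0.0045328   0.02500104] [ -5.09661687 -13.69621882] [-0.122  0.906  0.048  2.216 -1.     0.043  1.035] [[-0.127, 0.992, -0.003], [0.992, 0.127, -0.002], [-0.001, -0.003, -1.0]]
[-0.0021, 0.0007, 0.0001, 0.003, -0.0171, 0.0388]
```

The straight-down tool is at its inner reach limit here. A 6° inward tilt of the tool should give the reach.

```bash
cat >> h.py <<'E'
def Rtilt(deg,base):
    "tip tilted toward tray -x by deg"
    a=np.radians(TY); return R.from_rotvec(np.radians(deg)*np.array([np.cos(a),np.sin(a),0])).as_matrix()@base
E
python3 - <<'E'
from h import *
print(go(np.r_[tray(-14,-12.5),.045],Rtilt(7,Rdown(7.3))))
print(Rtilt(7,Rdown(7.3))[:,2])
E
```

```text
[0.0757, 0.0007, 0.0, 0.0029, -0.0224, -0.0499]
[-0.12088152 -0.01548528 -0.99254615]
```

Call:
servo_tool:
  targets:
    - [0,0,0,0.003,0,-0.05,0]
    - [0.02,0,0,0.003,0,-0.06,0]
    - [0.05,0,0,0.003,-0.01,-0.06,0]
    - [0.076,0,0,0.003,-0.022,-0.05,0]
    - [0.076,0,0,0.003,-0.022,-0.05,0]
    - [0.076,0,0,0.003,-0.022,-0.05,0]
    - [0.076,0,0,0.003,-0.022,-0.05,0]
    - [0.076,0,0,0.003,-0.022,-0.05,0]

```text
time_s: 20.85
ee_pos: [0.4428, -0.0045, 0.0451]
ee_rot: [[-0.127, 0.985, -0.121], [0.992, 0.126, -0.016], [-0.001, -0.122, -0.993]]
wrist_force: [-0.9, 0.7, -0.6]
grip_width: 0.158
grasp_force: 25.0
```

```bash
python3 - <<'E'
from h import *
s=bot.state();print(s["ee_pos"],intray(s["ee_pos"]),s["qpos"].round(3),s["ee_rot"].round(3).tolist())
print(go(np.r_[tray(-14,-12.5),.0105],Rtilt(7,Rdown(7.3))))
E
```

```text
[ 0.44281799 -0.00449268  0.04511369] [-13.88665578 -12.52973787] [-0.322  0.921  0.38   2.139 -0.889  0.379  0.933] [[-0.127, 0.985, -0.121], [0.992, 0.126, -0.016], [-0.001, -0.122, -0.993]]
[-0.0002, 0.0004, -0.0002, 0.0001, 0.0103, 0.0859]
```

Call:
servo_tool:
  targets:
    - [0,0,0,0,0.004,0.03,0]
    - [0,0,0,0,0.007,0.06,0]
    - [0,0,0,0,0.01,0.08,0]
    - [0,0,0,0,0.01,0.086,0]
    - [0,0,0,0,0.01,0.086,0]
    - [0,0,0,0,0.01,0.086,0]
    - [0,0,0,0,0.01,0.086,0]
    - [0,0,0,0,0.01,0.086,0]

```text
time_s: 21.85
ee_pos: [0.4428, -0.0044, 0.0105]
ee_rot: [[-0.127, 0.984, -0.121], [0.992, 0.126, -0.017], [-0.001, -0.122, -0.993]]
wrist_force: [0.3, -0.2, -0.2]
grip_width: 0.154
grasp_force: 25.0
```

```bash
python3 - <<'E'
from h import *
s=bot.state();print(s["ee_pos"],intray(s["ee_pos"]),s["qpos"].round(3),s["ee_rot"].round(3).tolist(),s["wrist_force"])
E
```

```text
[ 0.44277096 -0.00440844  0.01047855] [-13.92260447 -12.44020217] [-0.265  0.975  0.28   2.137 -0.925  0.284  0.956] [[-0.127, 0.984, -0.121], [0.992, 0.126, -0.017], [-0.001, -0.122, -0.993]] [ 0.25441583 -0.20019668 -0.22653516]
```

Call:
servo_tool:
  targets:
    - [0,0,0,0,0,0.003,0]
    - [0,0,0,0,0,0.003,0.22]
    - [0,0,0,0,0,0.003,0.23]
    - [0,0,0,0,0,0.003,0.23]
    - [0,0,0,0,-0.006,-0.05,0.23]
    - [0,0,0,0,-0.018,-0.15,0.23]
    - [0,0,0,0,-0.037,-0.3,0.4]
    - [-0.076,0,0,0,-0.037,-0.35,0.5]

```text
time_s: 22.85
ee_pos: [0.4482, -0.0044, 0.1533]
ee_rot: [[-0.129, 0.992, 0.005], [0.992, 0.129, -0.004], [-0.004, 0.004, -1.0]]
wrist_force: [0.9, -0.3, 0.4]
grip_width: 0.433
grasp_force: 0.0
```

```bash
python3 - <<'E'
from h import *
s=bot.state();print(s["ee_pos"],s["qpos"].round(2))
P,im=look("wrist","w8")
m=(im.max(2)>60)&(im.max(2)<115)&(im.max(2)-im.min(2)<25); m[300:]=0
for b in blobs(m,P,.018,150,9000): print(intray(np.array(b[1:3])/1e3).round(1), b[3:6], b[6])
print(go([.3631,.335,.12],Rdown(-1)))
E
```

```text
[ 0.44821789 -0.0043853   0.15328144] [-0.41  0.69  0.52  2.19 -0.81  0.45  0.89]
[-183.4  -73.8] (42.39033889770508, 17.845746994018555, np.float32(48.436424)) [126.89 286.83]
[ -0.2 -62.5] (28.38055419921875, 14.086684226989746, np.float32(97.38555)) [321.8902439  276.64634146]
[-14.3 -14.6] (42.214744567871094, 13.956400871276855, np.float32(97.385544)) [306.40983607 226.99180328]
[ 25.3 -14.1] (43.13734436035156, 14.574138641357422, np.float32(97.50033)) [350.94214876 226.4214876 ]
[-161.6  119.8] (67.8600082397461, 35.56333923339844, np.float32(73.19111)) [109.83763838  48.84132841]
[0.0037, 0.0015, 0.0908, 0.8698, -0.0956, 0.084]
```

All three are in place. Now for the long key.

Call:
servo_tool:
  targets:
    - [0,0,0,0.14,-0.015,0,0.5]
    - [0,0,0.02,0.28,-0.03,0,0.5]
    - [0,0,0.05,0.42,-0.045,0,0.5]
    - [0,0,0.07,0.56,-0.06,0,0.5]
    - [0,0,0.091,0.7,-0.077,0.03,0.5]
    - [0.004,0.001,0.091,0.85,-0.09,0.1,0.5]
    - [0.004,0.001,0.091,0.867,-0.096,0.13,0.5]
    - [0.004,0.001,0.091,0.867,-0.096,0.13,0.5]

```text
time_s: 23.9
ee_pos: [0.3612, 0.3355, 0.0976]
ee_rot: [[0.013, 1.0, -0.012], [1.0, -0.013, -0.002], [-0.002, -0.012, -1.0]]
wrist_force: [-0.4, -0.7, -0.6]
grip_width: 0.496
grasp_force: 0.0
```

```bash
python3 - <<'E'
from h import *
s=bot.state();print(s["time_s"],s["ee_pos"],s["qpos"].round(2))
k=near((363,335))[0]
print(go([k[1]/1e3,k[2]/1e3,.005],Rdown(k[5]-90)))
E
```

```text
23.9 [0.36120925 0.33547982 0.09755755] [-1.14  0.85  0.52  2.09 -0.96  0.48  0.12]
A1296 c(362.2,337.9) 58.6x13.0 yaw 88.9 px [316. 241.]
[-0.0068, 0.0013, 0.0026, 0.0095, 0.0021, 0.2335]
```

Call:
servo_tool:
  targets:
    - [-0.007,0.001,0.003,0.009,0.002,0.08,0.4]
    - [-0.007,0.001,0.003,0.009,0.002,0.14,0.35]
    - [-0.007,0.001,0.003,0.009,0.002,0.18,0.35]
    - [-0.007,0.001,0.003,0.009,0.002,0.18,0.35]
    - [-0.007,0.001,0.003,0.009,0.002,0.18,0.35]
    - [-0.007,0.001,0.003,0.009,0.002,0.18,0.35]
    - [-0.007,0.001,0.003,0.009,0.002,0.18,0.35]
    - [-0.007,0.001,0.003,0.009,0.002,0.18,0.35]
  grip_force: 25

```text
time_s: 24.95
ee_pos: [0.3628, 0.3388, 0.027]
ee_rot: [[0.02, 1.0, 0.002], [1.0, -0.02, 0.001], [0.001, 0.002, -1.0]]
wrist_force: [0.4, 0.3, -0.3]
grip_width: 0.35
grasp_force: 0.0
```

```bash
python3 - <<'E'
from h import *
s=bot.state();print(s["time_s"],s["ee_pos"],s["qpos"].round(2),s["ee_rot"].round(3).tolist())
print(go([.3622,.3375,.005],Rdown(-1.1)))
E
```

```text
24.95 [0.36280243 0.33875929 0.02704717] [-0.98  0.93  0.23  2.1  -0.98  0.22  0.1 ] [[0.02, 1.0, 0.002], [1.0, -0.02, 0.001], [0.001, 0.002, -1.0]]
[0.0011, -0.0008, -0.0002, -0.0032, -0.0015, 0.0551]
```

Reach is fine here. Descend the rest, grip and lift.

Call:
servo_tool:
  targets:
    - [0.001,0,0,-0.003,-0.001,0.03,0.35]
    - [0.001,0,0,-0.003,-0.001,0.055,0.35]
    - [0.001,0,0,-0.003,-0.001,0.055,0.35]
    - [0.001,0,0,-0.003,-0.001,0.055,0.35]
    - [0.001,0,0,-0.003,-0.001,0.055,0]
    - [0.001,0,0,-0.003,-0.001,0.055,0]
    - [0.001,0,0,-0.003,-0.001,0.055,0]
    - [0.001,0,0,-0.003,-0.001,0.055,0]
  grip_force: 25

```text
time_s: 25.95
ee_pos: [0.3624, 0.3375, 0.005]
ee_rot: [[0.02, 1.0, -0.0], [1.0, -0.02, 0.001], [0.001, -0.0, -1.0]]
wrist_force: [-0.6, 0.9, 3.7]
grip_width: 0.155
grasp_force: 25.0
```

Call:
servo_tool:
  targets:
    - [0,0,0,0,0,0,0]
    - [0,0,0,0,0,-0.02,0]
    - [0,0,0,0,0,-0.08,0]
    - [0,0,0,0,0,-0.18,0]
    - [0,0,0,0,0,-0.3,0]
    - [0,0,0,0,0,-0.38,0]
    - [0,0,0,0,0,-0.38,0]
    - [0,0,0,0,0,-0.38,0]

```text
time_s: 26.95
ee_pos: [0.3617, 0.3371, 0.1562]
ee_rot: [[0.02, 1.0, -0.001], [1.0, -0.02, 0.001], [0.001, -0.001, -1.0]]
wrist_force: [0.1, -0.3, -1.1]
grip_width: 0.15
grasp_force: 25.0
```

```bash
python3 - <<'E'
from h import *
s=bot.state();print(s["time_s"],s["ee_pos"],s["grip_width"],s["ee_rot"].round(3)[2],s["qpos"].round(2))
inhand(.009)
print(go(np.r_[tray(12,48),.06],Rdown(7.3)))
E
```

```text
26.95 [0.36168264 0.33712068 0.15621781] 0.1496179201803002 [ 0.001 -0.001 -1.   ] [-1.18  0.74  0.57  2.06 -0.75  0.57 -0.08]
-50:201 -48:202 -46:201 -44:197 -42:107 -40:109 -38:111 -36:106 -34:91 -32:90 -30:76 -28:62 -26:71 -24:44 -22:93 -20:94 -18:94 -16:94 -14:94 -12:94 -10:94 -8:95 -6:94 -4:95 -2:95 0:96 2:95 4:95 6:96 8:95 10:95 12:96 14:96 16:96 18:97 20:97 22:98 24:97 26:97 28:62 30:45 32:86 34:211 36:211 38:209 40:210 42:210 44:208 46:208 48:209 50:208
edges [np.float64(-44.0), np.float64(-43.5), np.float64(-43.0), np.float64(-36.0), np.float64(-33.0), np.float64(-32.5), np.float64(-32.0), np.float64(-31.5), np.float64(-31.0), np.float64(-30.5), np.float64(-29.0), np.float64(-28.5), np.float64(-26.0), np.float64(-23.5), np.float64(-23.0), np.float64(27.0), np.float64(27.5), np.float64(28.0), np.float64(31.5), np.float64(32.0)]
[-0.0012, -0.0, -0.0936, -0.6902, 0.2622, 0.2392]
```

Call:
servo_tool:
  targets:
    - [0,0,-0.02,-0.12,0.05,0,0]
    - [0,0,-0.04,-0.25,0.1,0,0]
    - [0,0,-0.06,-0.38,0.15,0,0]
    - [0,0,-0.08,-0.52,0.2,0,0]
    - [0,0,-0.094,-0.65,0.25,0.02,0]
    - [-0.001,0,-0.094,-0.688,0.262,0.1,0]
    - [-0.001,0,-0.094,-0.688,0.262,0.2,0]
    - [-0.001,0,-0.094,-0.688,0.262,0.24,0]

```text
time_s: 28.0
ee_pos: [0.46, 0.0594, 0.0577]
ee_rot: [[-0.126, 0.992, -0.004], [0.992, 0.126, 0.001], [0.002, -0.003, -1.0]]
wrist_force: [-0.6, -0.5, -1.3]
grip_width: 0.153
grasp_force: 25.0
```

```bash
python3 - <<'E'
from h import *
s=bot.state();print(s["ee_pos"],intray(s["ee_pos"]),s["qpos"].round(2))
print(go(np.r_[tray(12,49),.0095],Rdown(7.3)))
E
```

```text
[0.45995412 0.05941002 0.05770701] [11.23035091 48.67760346] [-0.32  0.85  0.16  2.18 -0.76  0.17  0.66]
[-0.0021, -0.0012, -0.001, 0.0006, 0.0023, 0.1205]
```

Call:
servo_tool:
  targets:
    - [-0.002,-0.001,-0.001,0.001,0.002,0.05,0]
    - [-0.002,-0.001,-0.001,0.001,0.002,0.09,0]
    - [-0.002,-0.001,-0.001,0.001,0.002,0.12,0]
    - [-0.002,-0.001,-0.001,0.001,0.002,0.12,0]
    - [-0.002,-0.001,-0.001,0.001,0.002,0.12,0]
    - [-0.002,-0.001,-0.001,0.001,0.002,0.12,0]
    - [-0.002,-0.001,-0.001,0.001,0.002,0.12,0]
    - [-0.002,-0.001,-0.001,0.001,0.002,0.12,0]

```text
time_s: 29.0
ee_pos: [0.4624, 0.0606, 0.0123]
ee_rot: [[-0.128, 0.992, 0.004], [0.992, 0.128, 0.0], [-0.001, 0.004, -1.0]]
wrist_force: [0.0, -0.3, -0.2]
grip_width: 0.152
grasp_force: 25.0
```

Call:
servo_tool:
  targets:
    - [0,0,0,0,0,0,0.25]
    - [0,0,0,0,0,0,0.3]
    - [0,0,0,0,0,0,0.3]
    - [0,0,0,0,0,-0.06,0.3]
    - [0,0,0,0,0,-0.2,0.3]
    - [0,0,0,0,0,-0.35,0.4]
    - [0,0,0,0,0,-0.5,0.5]
    - [0,0,0,0,0,-0.6,0.5]

```text
time_s: 30.0
ee_pos: [0.4614, 0.0607, 0.255]
ee_rot: [[-0.129, 0.992, 0.007], [0.992, 0.129, 0.0], [-0.001, 0.007, -1.0]]
wrist_force: [0.5, 1.3, -0.6]
grip_width: 0.5
grasp_force: 0.0
```

```bash
python3 - <<'E'
from h import *
s=bot.state();print(s["ee_pos"],intray(s["ee_pos"]),s["qpos"].round(2))
print(go([.50,-.15,.32],Rdown(-57.8)))
E
```

```text
[0.46144858 0.06070704 0.25497766] [12.87749887 49.77421395] [-0.72  0.58  0.79  2.04 -0.6   0.76  0.57]
[0.004, -0.0021, 0.7245, -0.5349, 0.0288, -0.1621]
```

```bash
python3 - <<'E'
from h import *
T,im=look("top","t4")
f=lambda u,v,z:(ray(T,u,v,z)[0][:2]*1e3+[2,4]*np.array(1)).round(0)
for n,u,v,z in (("printer back-left",360,290,.15),("printer far corner",450,240,.15),("printer right",488,310,.15),("shelf",530,120,.38),("shelf2",620,420,.38),("post",530,150,.0)): print(n,f(u,v,z))
roi=np.zeros(im.shape[:2],bool); roi[195:235,430:462]=1
b=blobs((im.max(2)<70)&roi,T,.049,20); show(b)
hsv=cv2.cvtColor(im,cv2.COLOR_BGR2HSV)
y=(hsv[...,0]>15)&(hsv[...,0]<32)&(hsv[...,1]>120); y[:,:410]=0;y[:,480:]=0;y[265:]=0
show(blobs(cv2.morphologyEx(y.astype(np.uint8),cv2.MORPH_CLOSE,np.ones((9,9))),T,.005,100))
cv2.imwrite("pics/t4c.png",cv2.resize(im[80:330,340:640],None,fx=2.6,fy=2.4))
print(go([.58,-.22,.32],Rdown(-57.8)),go([.52,-.10,.32],Rdown(-25)))
E
```

```text
printer back-left [311. -44.]
printer far corner [ 433. -250.]
printer right [ 274. -333.]
shelf [ 630. -360.]
shelf2 [  69. -494.]
post [ 714. -500.]
A79 c(546.1,-286.8) 53.6x20.4 yaw 20.0 px [453. 204.]
A2138 c(557.7,-281.8) 226.0x82.9 yaw 32.3 px [448. 204.]
[0.0075, -0.0046, 0.724, -0.732, 0.2007, -0.1515] [0.0081, -0.0022, 0.3596, -0.4152, 0.0904, -0.153]
```

View pics/t4c.png

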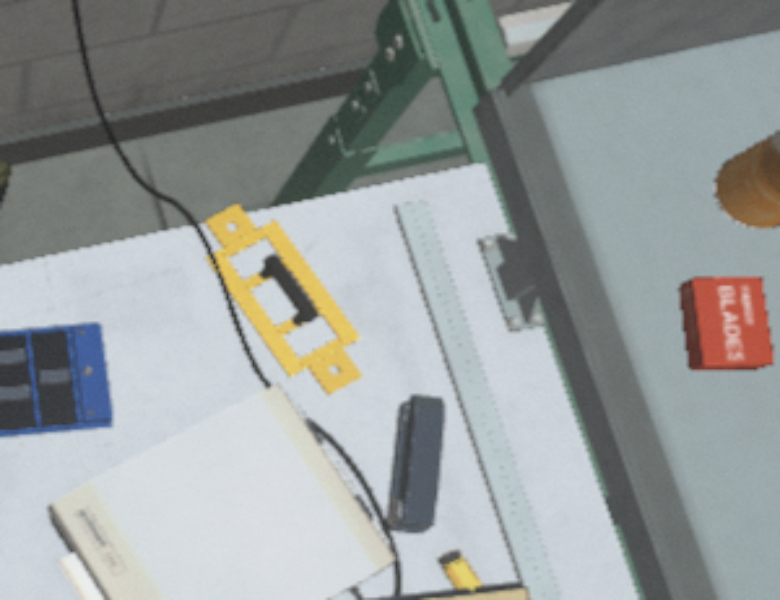

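The frame has been knocked about 4 cm towards the far side, and now sits at about (558,-279) mm. The keys are in the tray, and the printer's corner is well clear of the gripper body. I'll take a close look at the frame.

```bash
python3 - <<'E'
from h import *
print(go([.61,-.235,.20],Rdown(-57.7)))
E
```

```text
[0.0075, -0.0046, 0.7229, -0.7787, 0.2664, 0.1494]
```

Call:
servo_tool:
  targets:
    - [0,0,0.1,-0.1,0.03,0,0.5]
    - [0,0,0.2,-0.22,0.07,0,0.5]
    - [0,0,0.3,-0.35,0.11,0,0.5]
    - [0,0,0.4,-0.48,0.16,0,0.5]
    - [0,0,0.5,-0.6,0.2,0.02,0.5]
    - [0.004,-0.002,0.6,-0.7,0.24,0.06,0.5]
    - [0.008,-0.005,0.7,-0.779,0.266,0.11,0.5]
    - [0.008,-0.005,0.723,-0.779,0.266,0.149,0.5]

```text
time_s: 31.05
ee_pos: [0.6069, -0.2372, 0.1918]
ee_rot: [[0.847, 0.531, -0.01], [0.531, -0.847, -0.003], [-0.01, -0.003, -1.0]]
wrist_force: [0.4, 0.2, -0.4]
grip_width: 0.502
grasp_force: 0.0
```

Call:
servo_tool:
  targets:
    - [0,0,0,0,0,0,0.5]
    - [0,0,0,0,0,0,0.5]
    - [0,0,0,0,0,0,0.5]
    - [0,0,0,0,0,0,0.5]
    - [0,0,0,0,0,0,0.5]
    - [0,0,0,0,0,0,0.5]
    - [0,0,0,0,0,0,0.5]
    - [0,0,0,0,0,0,0.5]

```text
time_s: 32.05
ee_pos: [0.6073, -0.2347, 0.1936]
ee_rot: [[0.845, 0.535, -0.009], [0.535, -0.845, -0.002], [-0.009, -0.003, -1.0]]
wrist_force: [0.2, -0.2, 0.1]
grip_width: 0.499
grasp_force: 0.0
```

```bash
python3 - <<'E'
from h import *
s=bot.state();print(s["time_s"],s["ee_pos"],s["ee_rot"].round(3).tolist(),s["qpos"].round(2))
P,im=look("wrist","w9")
hsv=cv2.cvtColor(im,cv2.COLOR_BGR2HSV)
y=((hsv[...,0]>15)&(hsv[...,0]<32)&(hsv[...,1]>120)); y[330:]=0
show(blobs(cv2.morphologyEx(y.astype(np.uint8),cv2.MORPH_CLOSE,np.ones((9,9))),P,.005,400))
E
```

```text
32.05 [ 0.60731904 -0.23467408  0.19356173] [[0.845, 0.535, -0.009], [0.535, -0.845, -0.002], [-0.009, -0.003, -1.0]] [-0.14  0.98  0.96  1.55 -0.86  1.09  0.03]
A10895 c(575.2,-270.7) 189.0x83.5 yaw 32.3 px [327. 248.]
```

View pics/w9.png

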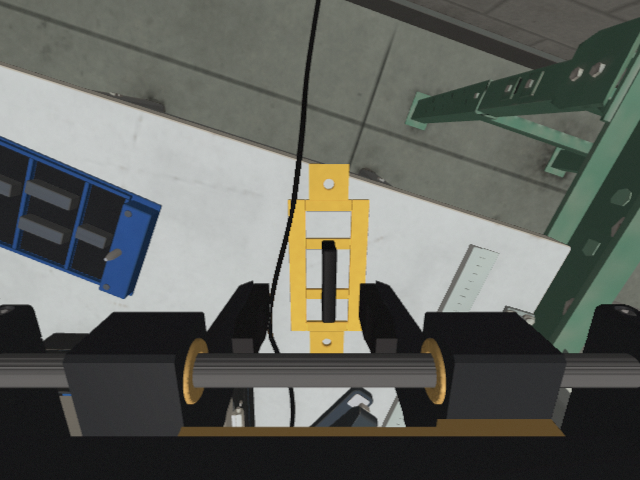

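The frame is yellow, its holes at (328,184) and (327,341), and the bar runs from (328,240) to (329,322). The cable runs beside it.

```bash
python3 - <<'E'
from h import *
s=bot.state(); P=bot.camera_params("wrist"); im=cv2.imread("pics/w9.png")
h1,h2=ray(P,328.5,184,.005)[0],ray(P,326.5,341.5,.005)[0]; print(h1,h2,np.linalg.norm(h1-h2),np.degrees(np.arctan2(*(h1-h2)[1::-1])),(h1+h2)/2)
roi=np.zeros(im.shape[:2],bool); roi[225:330,312:345]=1
show(blobs((im.max(2)<60)&roi,P,.049,100))
c=(h1+h2)/2
print(go([.5585,-.2805,.09],Rdown(-57.7)),go([.5585,-.2805,.025],Rdown(-57.7)))
E
```

```text
[ 0.63863335 -0.23124173  0.005     ] [ 0.48136607 -0.33095905  0.005     ] 0.18621638069442148 32.37726152650277 [ 0.55999971 -0.28110039  0.005     ]
A973 c(564.0,-278.0) 84.9x12.7 yaw 32.8 px [328. 281.]
[-0.0023, 0.0055, 0.0004, -0.1621, 0.0325, 0.2601] [-0.0023, 0.0055, 0.0004, -0.1607, 0.0331, 0.4226]
```

Call:
servo_tool:
  targets:
    - [0,0,0,-0.08,0.018,0.05,0.5]
    - [0,0,0,-0.158,0.034,0.1,0.5]
    - [0,0,0,-0.158,0.034,0.18,0.5]
    - [-0.002,0.005,0.001,-0.158,0.034,0.26,0.5]
    - [-0.002,0.005,0.001,-0.158,0.034,0.26,0.5]
    - [-0.002,0.005,0.001,-0.158,0.034,0.26,0.5]
    - [-0.002,0.005,0.001,-0.158,0.034,0.26,0.5]
    - [-0.002,0.005,0.001,-0.158,0.034,0.26,0.5]

```text
time_s: 33.1
ee_pos: [0.5608, -0.2803, 0.0911]
ee_rot: [[0.846, 0.534, 0.0], [0.534, -0.846, -0.001], [-0.0, 0.001, -1.0]]
wrist_force: [-0.4, 0.8, -0.1]
grip_width: 0.498
grasp_force: 0.0
```

```bash
python3 - <<'E'
from h import *
s=bot.state();print(s["ee_pos"],s["qpos"].round(2),s["wrist_force"])
P,im=look("wrist","w10")
c=np.array([.560,-.281,0])
print(pix(P,[[.560,-.281,.049],s["ee_pos"]]))
roi=np.zeros(im.shape[:2],bool); roi[180:345,290:345]=1
show(blobs((im.max(2)<60)&roi,P,.049,100))
hsv=cv2.cvtColor(im,cv2.COLOR_BGR2HSV)
y=((hsv[...,0]>15)&(hsv[...,0]<32)&(hsv[...,1]>120)); y[330:]=0
show(blobs(cv2.morphologyEx(y.astype(np.uint8),cv2.MORPH_CLOSE,np.ones((9,9))),P,.005,400))
print(go([.560,-.2805,.023],Rdown(-57.6)))
E
```

```text
[ 0.56083491 -0.28032303  0.09107459] [ 0.    1.04  0.78  1.7  -0.96  0.83  0.22] [-0.35002269  0.8241191  -0.09764023]
[[314.19017945 270.13485567]
 [314.05782512 302.1839893 ]]
A2459 c(561.7,-280.0) 81.1x13.2 yaw 32.4 px [314. 264.]
A24242 c(577.8,-269.4) 183.4x83.3 yaw 32.3 px [314. 205.]
[0.0005, 0.0002, -0.0015, -0.0018, -0.0006, 0.1696]
```

Call:
servo_tool:
  targets:
    - [0,0,-0.001,0.002,0,0.05,0.5]
    - [0,0,-0.001,0.002,0,0.1,0.5]
    - [0,0,-0.001,0.002,0,0.15,0.5]
    - [0,0,-0.001,0.002,0,0.17,0.5]
    - [0,0,-0.001,0.002,0,0.17,0.5]
    - [0,0,-0.001,0.002,0,0.17,0]
    - [0,0,-0.001,0.002,0,0.17,0]
    - [0,0,-0.001,0.002,0,0.17,0]
  grip_force: 40

```text
time_s: 34.15
ee_pos: [0.5611, -0.2797, 0.0225]
ee_rot: [[0.845, 0.535, -0.0], [0.535, -0.845, -0.0], [-0.0, 0.0, -1.0]]
wrist_force: [-0.5, 0.8, -0.1]
grip_width: 0.182
grasp_force: 0.0
```

```bash
python3 - <<'E'
from h import *
s=bot.state();print(s["ee_pos"],s["qpos"].round(3),s["wrist_force"],s["ee_rot"].round(3).tolist())
print(go([.558,-.26,.10],Rdown(-57.6)))
print(go(np.r_[tray(0,0),.11],Rdown(7.3)))
E
```

```text
[ 0.56114103 -0.27974693  0.02252824] [ 0.069  1.099  0.623  1.706 -0.974  0.679  0.231] [-0.46830255  0.75076486 -0.13298975] [[0.845, 0.535, -0.0], [0.535, -0.845, -0.0], [-0.0, 0.0, -1.0]]
[0.0002, 0.0003, -0.0006, 0.0197, -0.0459, -0.1937]
[-0.0, 0.0003, -0.7217, 0.1628, -0.7533, -0.219]
```

Call:
servo_tool:
  targets:
    - [0,0,0,0,0,0,0]
    - [0,0,0,0,0,0,0]
    - [0,0,0,0,0,0,0]
    - [0,0,0,0,0,-0.03,0]
    - [0,0,0,0,0,-0.08,0]
    - [0,0,0,0,0,-0.15,0]
    - [0,0,0,0,0,-0.23,0]
    - [0,0,0,0,0,-0.25,0]

```text
time_s: 35.15
ee_pos: [0.5618, -0.2807, 0.125]
ee_rot: [[0.845, 0.535, 0.003], [0.535, -0.845, -0.003], [0.001, 0.004, -1.0]]
wrist_force: [-0.3, 0.4, -1.7]
grip_width: 0.151
grasp_force: 40.0
```

```bash
python3 - <<'E'
from h import *
s=bot.state();print(s["ee_pos"],s["qpos"].round(2),s["wrist_force"],s["wrist_torque"],s["grip_width"],s["grasp_force"])
P,im=look("wrist","w11")
hsv=cv2.cvtColor(im,cv2.COLOR_BGR2HSV)
y=((hsv[...,0]>15)&(hsv[...,0]<32)&(hsv[...,1]>120)); y[330:]=0
z=s["ee_pos"][2]-.023+.005
for b in blobs(cv2.morphologyEx(y.astype(np.uint8),cv2.MORPH_CLOSE,np.ones((9,9))),P,z,400):
    a=np.radians(b[5]); e=np.array([b[1],b[2]])+b[3]/2*np.array([np.cos(a),np.sin(a)]); show([b]); print("centre",e-114*np.array([np.cos(a),np.sin(a)]))
print(go(np.r_[tray(0,0),.13],Rdown(7.3)))
E
```

```text
[ 0.56183022 -0.28074698  0.1249868 ] [ 0.01  0.97  0.75  1.68 -0.85  0.84  0.14] [-0.27437796  0.42629324 -1.68160456] [-0.03777614  0.17017996  0.02080875] 0.1508288899942976 39.99991066753864
A28259 c(602.2,-255.0) 127.7x83.3 yaw 32.2 px [314. 193.]
centre [ 559.77247238 -281.6992836 ]
[0.0018, 0.0005, -0.7219, 0.1624, -0.7554, -0.0155]
```

The frame is lifted. Next I'll carry it above printer height to over the tray, turning it 65°.

Call:
servo_tool:
  targets:
    - [0,0,0,0.01,-0.08,-0.03,0]
    - [0,0,0,0.04,-0.2,-0.1,0]
    - [0,0,-0.1,0.07,-0.32,-0.18,0]
    - [0,0,-0.2,0.1,-0.44,-0.19,0]
    - [0,0,-0.32,0.13,-0.56,-0.19,0]
    - [0,0,-0.43,0.15,-0.67,-0.19,0]
    - [0,0,-0.54,0.162,-0.755,-0.19,0]
    - [0.002,0,-0.64,0.162,-0.755,-0.19,0]

```text
time_s: 36.2
ee_pos: [0.4519, 0.0135, 0.1973]
ee_rot: [[-0.01, 1.0, -0.008], [1.0, 0.01, 0.003], [0.003, -0.008, -1.0]]
wrist_force: [0.1, -0.8, -1.9]
grip_width: 0.15
grasp_force: 40.0
```

```bash
python3 - <<'E'
from h import *
s=bot.state();print(s["ee_pos"],s["qpos"].round(2))
print(go(np.r_[tray(0,0),.12],Rdown(7.3)))
E
```

```text
[0.45188504 0.01354273 0.19725777] [-0.48  0.62  0.57  2.13 -0.62  0.57  0.55]
[-0.0048, -0.0024, -0.075, -0.0103, 0.0092, 0.193]
```

Call:
servo_tool:
  targets:
    - [0,0,-0.04,-0.005,0.009,0,0]
    - [-0.004,-0.002,-0.075,-0.005,0.009,0,0]
    - [-0.004,-0.002,-0.075,-0.005,0.009,0.05,0]
    - [-0.004,-0.002,-0.075,-0.005,0.009,0.1,0]
    - [-0.004,-0.002,-0.075,-0.005,0.009,0.15,0]
    - [-0.004,-0.002,-0.075,-0.005,0.009,0.193,0]
    - [-0.004,-0.002,-0.075,-0.005,0.009,0.193,0]
    - [-0.004,-0.002,-0.075,-0.005,0.009,0.193,0]

```text
time_s: 37.2
ee_pos: [0.4576, 0.0081, 0.1211]
ee_rot: [[-0.116, 0.993, 0.003], [0.993, 0.116, -0.002], [-0.002, 0.003, -1.0]]
wrist_force: [0.1, -0.9, -2.7]
grip_width: 0.152
grasp_force: 40.0
```

```bash
python3 - <<'E'
from h import *
s=bot.state();print(s["time_s"],s["ee_pos"],intray(s["ee_pos"]),s["ee_rot"].round(3).tolist(),s["qpos"].round(2))
P,im=look("wrist","w12")
S,si=look("side","s12")
cv2.imwrite("pics/w12c.png",cv2.resize(im[80:330,180:460],None,fx=2.8,fy=2.4))
print(pix(P,[np.r_[tray(0,94),.043],np.r_[tray(0,96),.102]]))
E
```

```text
37.2 [0.45758918 0.00811986 0.12112229] [ 2.36741696 -1.89632857] [[-0.116, 0.993, 0.003], [0.993, 0.116, -0.002], [-0.002, 0.003, -1.0]] [-0.33  0.73  0.34  2.18 -0.73  0.34  0.75]
[[307.13819378 104.07052104]
 [304.6962624   89.05862347]]
```

View pics/w12c.png

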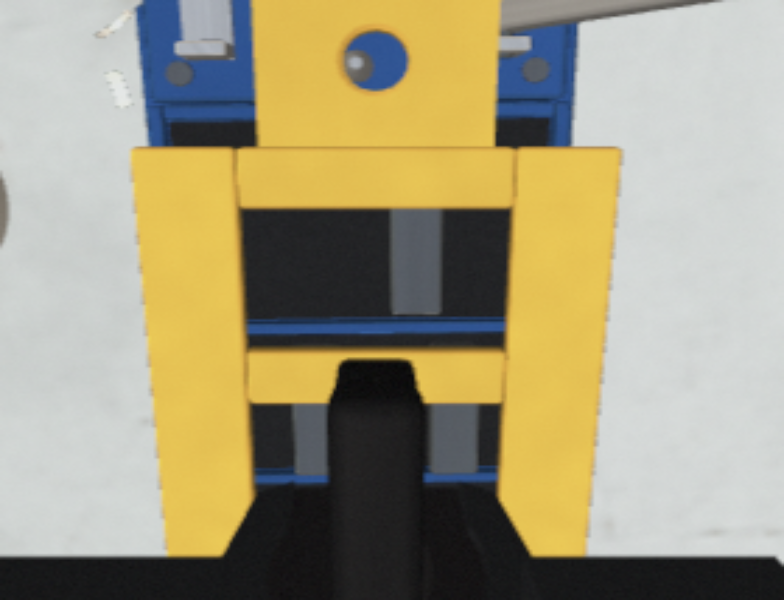

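The pin tip shows through the left hole. The hole centre is at (314.6,105) and the pin tip at (307,106). The keys lie square in their rows.

```bash
cat >> h.py <<'E'
def hole(z_under_tcp=.018,rowmax=200):
    "left hole of the held frame: centre in tool mm; pin tip in tray mm"
    s=bot.state(); P,im=look("wrist"); hsv=cv2.cvtColor(im,cv2.COLOR_BGR2HSV)
    y=((hsv[...,0]>15)&(hsv[...,0]<32)&(hsv[...,1]>120)).astype(np.uint8)
    cs,hi=cv2.findContours(y,cv2.RETR_CCOMP,cv2.CHAIN_APPROX_NONE)
    for c,h in zip(cs,hi[0]):
        if h[3]>=0 and 100<cv2.contourArea(c)<3000 and c[:,0,1].mean()<rowmax:
            (u,v),r=cv2.minEnclosingCircle(c); p=ray(P,u,v,s["ee_pos"][2]-z_under_tcp)[0]
            print("px",u,v,r,"tool",(s["ee_rot"].T@(p-s["ee_pos"])*1e3).round(1),"tray",intray(p).round(1))
    w=np.where(y[:330].any(1))[0]
    for rr in range(150,300,30):
        cc=np.where(y[rr])[0]; print(rr,cc.min(),cc.max(),(cc.min()+cc.max())/2,end="; ")
    return im
E
python3 - <<'E'
from h import *
im=hole(); cv2.imwrite("pics/w13.png",im)
P=bot.camera_params("wrist"); print("pin", [intray(ray(P,u,v,.043)[0]).round(1) for u,v in ((307,106),(307.5,107.5))])
E
```

```text
px 313.69049072265625 105.07142639160156 13.345549583435059 tool [91.   0.6 17.8] tray [ 4.4 89.1]
150 227 400 313.5; 180 230 398 314.0; 210 232 395 313.5; 240 234 393 313.5; 270 237 391 314.0; pin [array([ 0.3, 93. ]), array([ 0.6, 92.1])]
```

```bash
python3 - <<'E'
from h import *
s=bot.state(); P=bot.camera_params("wrist"); im=cv2.imread("pics/w13.png").astype(int)
bl=np.clip(im[...,0]-im[...,2],0,None)
def fit(r0,r1,cols,z):
    pts=[]
    for c in cols:
        w=bl[r0:r1,c]; w=np.where(w>30,w,0)
        if w.sum()>0: pts.append((c,(w*np.arange(r0,r1)).sum()/w.sum()))
    pts=np.array(pts); w=ray(P,pts[:,0],pts[:,1],z)[:,:2]
    k,b=np.polyfit(w[:,0],w[:,1],1); print(len(pts),pts[0],pts[-1],"yaw",np.degrees(np.arctan(k)),"res",np.std(w[:,1]-k*w[:,0]-b)*1e3, intray(w.mean(0)))
fit(208,224,list(range(272,314))+list(range(342,358)),.009)
fit(272,284,list(range(274,290))+list(range(350,357)),.009)
print("tool yaw",np.degrees(np.arctan2(s["ee_rot"][1,1],s["ee_rot"][0,1])))
# tray's left/right outer edges beside the frame, above/below
for r in range(86,140,6):
    c=np.where(bl[r]>40)[0]; print(r,c.min(),c.max(),end="; ")
E
```

```text
58 [272.         216.06547619] [357.         215.07170543] yaw 7.394672254389894 res 0.07824461733579839 [-0.67668223 13.58416105]
23 [274.         278.26781857] [356.         277.29018789] yaw 7.585400179531738 res 0.40871165226096406 [ -5.79226517 -41.13897609]
tool yaw 6.694382433670305
86 228 268; 92 229 384; 98 229 384; 104 230 384; 110 230 384; 116 231 383; 122 231 383; 128 232 382; 134 232 382;
```

```bash
python3 - <<'E'
from h import *
print(go(np.r_[tray(-.5,3),.071],Rdown(7.4)))
E
```

```text
[0.0024, 0.0013, -0.0078, 0.0121, -0.0086, 0.1261]
```

Call:
servo_tool:
  targets:
    - [0.002,0.001,-0.008,0.012,-0.008,0.03,0]
    - [0.002,0.001,-0.008,0.012,-0.008,0.06,0]
    - [0.002,0.001,-0.008,0.012,-0.008,0.09,0]
    - [0.002,0.001,-0.008,0.012,-0.008,0.11,0]
    - [0.002,0.001,-0.008,0.012,-0.008,0.126,0]
    - [0.002,0.001,-0.008,0.012,-0.008,0.126,0]
    - [0.002,0.001,-0.008,0.012,-0.008,0.126,0]
    - [0.002,0.001,-0.008,0.012,-0.008,0.126,0]

```text
time_s: 38.35
ee_pos: [0.4542, 0.0126, 0.0708]
ee_rot: [[-0.129, 0.992, 0.0], [0.992, 0.129, -0.0], [-0.0, 0.0, -1.0]]
wrist_force: [0.3, 0.1, -2.8]
grip_width: 0.148
grasp_force: 40.0
```

```bash
python3 - <<'E'
from h import *
s=bot.state();print(s["time_s"],s["ee_pos"],intray(s["ee_pos"]),np.degrees(np.arctan2(s["ee_rot"][1,1],s["ee_rot"][0,1])),s["ee_rot"].round(3)[2],s["qpos"].round(2),s["wrist_force"])
im=hole(); cv2.imwrite("pics/w14c.png",cv2.resize(im[80:160,270:370],None,fx=6,fy=6))
print(go(np.r_[tray(-.5,3),.055],Rdown(7.4)))
E
```

```text
38.35 [0.45420764 0.01257886 0.07078662] [-0.42013427  2.95620819] 7.408598228263588 [-0.  0. -1.] [-0.24  0.82  0.18  2.21 -0.8   0.18  0.81] [ 0.31167591  0.05906085 -2.81911073]
px 313.8135681152344 104.91101837158203 13.214125633239746 tool [91.1  0.7 18. ] tray [ 0.1 94.1]
150 227 400 313.5; 180 230 398 314.0; 210 232 396 314.0; 240 234 393 313.5; 270 237 391 314.0; [0.0001, 0.0002, 0.0002, 0.0, -0.0001, 0.0394]
```

View pics/w14c.png

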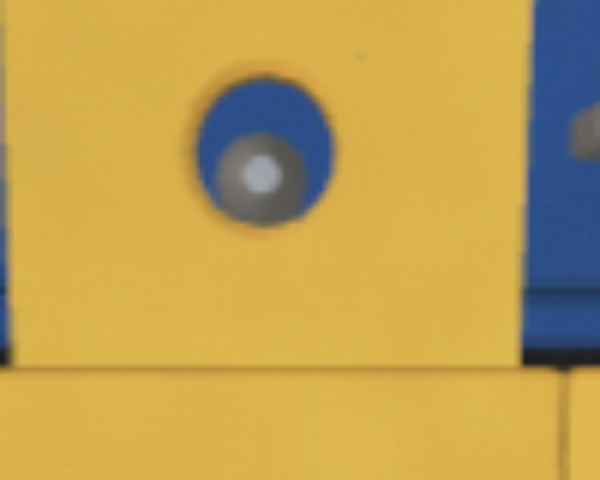

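The pin tip is at crop (261,174) and the hole centre at (266,150). After allowing for parallax, the frame has to go about 1 mm towards -y.

Call:
servo_tool:
  targets:
    - [0,0,0,-0.0025,-0.001,0,0]
    - [0,0,0,-0.0025,-0.001,0.008,0]
    - [0,0,0,-0.0025,-0.001,0.014,0]
    - [0,0,0,-0.0025,-0.001,0.02,0]
    - [0,0,0,-0.0025,-0.001,0.027,0]
    - [0,0,0,-0.0025,-0.001,0.033,0]
    - [0,0,0,-0.0025,-0.001,0.039,0]
    - [0,0,0,-0.0025,-0.001,0.039,0]

```text
time_s: 39.4
ee_pos: [0.4537, 0.0116, 0.0548]
ee_rot: [[-0.129, 0.992, -0.001], [0.992, 0.129, -0.0], [-0.0, -0.001, -1.0]]
wrist_force: [-0.5, 0.1, -2.6]
grip_width: 0.15
grasp_force: 40.0
```

```bash
python3 - <<'E'
from h import *
s=bot.state();print(s["time_s"],s["ee_pos"],intray(s["ee_pos"]),s["wrist_force"],s["wrist_torque"],s["qpos"].round(2))
im=hole()
E
```

```text
39.4 [0.45365201 0.01155954 0.0547511 ] [-1.10078365  2.01574539] [-0.50556554  0.10357592 -2.58767303] [-0.02629018  0.04838227 -0.00286167] [-0.2   0.85  0.13  2.21 -0.82  0.13  0.83]
px 314.0 105.0 13.416507720947266 tool [91.   0.7 18. ] tray [-0.5 93.1]
150 226 401 313.5; 180 229 399 314.0; 210 231 396 313.5; 240 233 394 313.5; 270 236 392 314.0;
```

No contact force, and both pins are in. Lowering to the seat.

Call:
servo_tool:
  targets:
    - [0,0,0,0,0,0.005,0]
    - [0,0,0,0,0,0.01,0]
    - [0,0,0,0,0,0.015,0]
    - [0,0,0,0,0,0.02,0]
    - [0,0,0,0,0,0.024,0]
    - [0,0,0,0,0,0.026,0]
    - [0,0,0,0,0,0.026,0]
    - [0,0,0,0,0,0.026,0]

```text
time_s: 40.45
ee_pos: [0.4537, 0.0115, 0.0445]
ee_rot: [[-0.129, 0.992, -0.0], [0.992, 0.129, -0.0], [-0.0, -0.0, -1.0]]
wrist_force: [0.0, 0.5, -2.6]
grip_width: 0.148
grasp_force: 40.0
```

```bash
python3 - <<'E'
from h import *
s=bot.state();print(s["time_s"],s["ee_pos"],intray(s["ee_pos"]),s["wrist_force"],s["wrist_torque"],s["qpos"].round(2),s["ee_rot"].round(3)[2])
E
```

```text
40.45 [0.45372479 0.01152423 0.04452908] [-1.03307714  1.97147452] [ 0.03586437  0.48984227 -2.57700532] [-0.07893966  0.0136405  -0.00700069] [-0.18  0.87  0.09  2.21 -0.83  0.1   0.84] [-0. -0. -1.]
```

Call:
servo_tool:
  targets:
    - [0,0,0,0,0,0.002,0]
    - [0,0,0,0,0,0.003,0]
    - [0,0,0,0,0,0.004,0]
    - [0,0,0,0,0,0.005,0]
    - [0,0,0,0,0,0.005,0]
    - [0,0,0,0,0,0.005,0]
    - [0,0,0,0,0,0.005,0]
    - [0,0,0,0,0,0.005,0]

```text
time_s: 41.45
ee_pos: [0.4538, 0.0116, 0.0443]
ee_rot: [[-0.129, 0.992, 0.001], [0.992, 0.129, 0.001], [0.0, 0.001, -1.0]]
wrist_force: [-1.0, -0.0, 20.0]
grip_width: 0.148
grasp_force: 40.0
```

Seated firmly. Release and retreat, then locate the latch.

Call:
servo_tool:
  targets:
    - [0,0,0,0,0,-0.004,0.3]
    - [0,0,0,0,0,-0.004,0.5]
    - [0,0,0,0,0,-0.004,0.5]
    - [0,0,0,0,0,-0.004,0.5]
    - [0,0,0,0,0,-0.06,0.5]
    - [0,0,0,0,0,-0.2,0.5]
    - [0,0,0,0,0,-0.35,0.5]
    - [0,0,0,0,0,-0.5,0.5]

```text
time_s: 42.45
ee_pos: [0.4532, 0.0117, 0.2442]
ee_rot: [[-0.129, 0.992, -0.001], [0.992, 0.129, -0.001], [-0.001, -0.001, -1.0]]
wrist_force: [0.7, 1.7, -0.5]
grip_width: 0.5
grasp_force: 0.0
```

```bash
cat >> h.py <<'E'
def red(n,name=None):
    P,im=look(n,name); hsv=cv2.cvtColor(im,cv2.COLOR_BGR2HSV)
    m=((hsv[...,0]<8)|(hsv[...,0]>172))&(hsv[...,1]>140)&(hsv[...,2]>80)
    return P,im,[c.reshape(-1,2) for c in cv2.findContours(m.astype(np.uint8),cv2.RETR_EXTERNAL,cv2.CHAIN_APPROX_NONE)[0] if cv2.contourArea(c)>10]
E
python3 - <<'E'
from h import *
P=bot.camera_params("wrist")
s=bot.state();print(s["time_s"],s["ee_pos"],s["grip_width"],s["qpos"].round(2))
# world_to_cam of w4 is gone; use the present views
P,im,c=red("wrist","w15"); T,it,ct=red("top","t15"); S,si,cs=red("side","s15")
for n,k in (("wrist",c),("top",ct),("side",cs)): print(n,[(len(a),a.mean(0).round(1).tolist()) for a in k])
for z in (.08,.095,.105):
    for Q,k in ((P,c),(T,ct),(S,cs)):
        print(z,[intray(ray(Q,*a.mean(0),z)[0]).round(0).tolist() for a in k][:4])
hole(.12)
E
```

```text
42.45 [0.45321411 0.01174406 0.2441668 ] 0.4997545704331789 [-0.55  0.55  0.68  2.08 -0.54  0.69  0.61]
wrist [(61, [408.3, 99.7])]
top [(124, [620.9, 214.4])]
side [(18, [258.2, 223.4]), (24, [275.6, 165.1]), (51, [275.2, 131.2]), (114, [393.7, 114.6]), (64, [390.6, 69.6])]
0.08 [[80.0, 108.0]]
0.08 [[-24.0, -701.0]]
0.08 [[105.0, 47.0], [292.0, -461.0], [552.0, -1023.0], [123.0, -1661.0]]
0.095 [[76.0, 107.0]]
0.095 [[-27.0, -693.0]]
0.095 [[87.0, 80.0], [268.0, -410.0], [518.0, -951.0], [105.0, -1566.0]]
0.105 [[74.0, 106.0]]
0.105 [[-29.0, -687.0]]
0.105 [[75.0, 102.0], [252.0, -375.0], [495.0, -903.0], [93.0, -1503.0]]
px 311.3019714355469 120.18316650390625 6.412176609039307 tool [ 87.9  -1.4 120. ] tray [-0.4 89.8]
150 75 351 213.0; 180 273 350 311.5; 210 274 349 311.5; 240 276 347 311.5; 270 277 346 311.5;
```

View pics/w15.png

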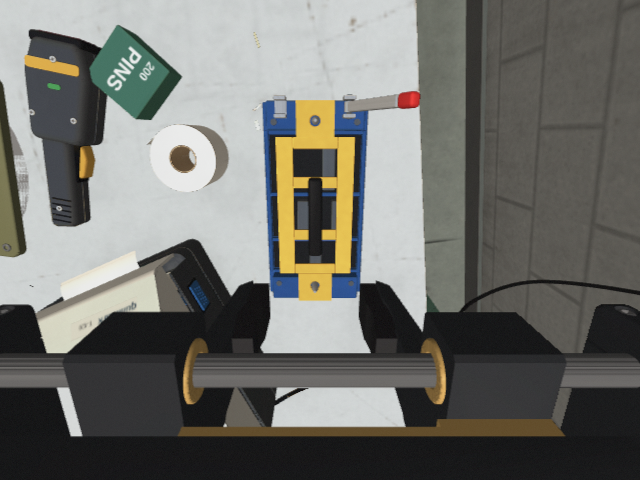

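The frame is seated with both pins through, at (315,120) and (315,286). The red latch tip is at (408,100), the hinge at (348,103) and the catch at (279,103).

```bash
python3 - <<'E'
from h import *
P=bot.camera_params("wrist"); im=cv2.imread("pics/w15.png")
for n,u,v,z in (("hinge",348,103,.0335),("catch",279,103,.0335),("hole/pin",315,120,.043),("pinR",315.5,286,.043),("barbase",352,105,.04)): print(n,intray(ray(P,u,v,z)[0]).round(1))
cv2.imwrite("pics/w15c.png",cv2.resize(im[85:145,255:425],None,fx=4.7,fy=4.7,interpolation=cv2.INTER_CUBIC))
print(go(np.r_[tray(125,104),.20],Rdown(7.4)))
E
```

```text
hinge [ 33.8 109.6]
catch [-35.  109.4]
hole/pin [ 0.9 93.2]
pinR [  2.1 -86.7]
barbase [ 37.1 107.3]
[0.0009, -0.0001, 0.0006, 0.2529, 0.3147, 0.1081]
```

View pics/w15c.png

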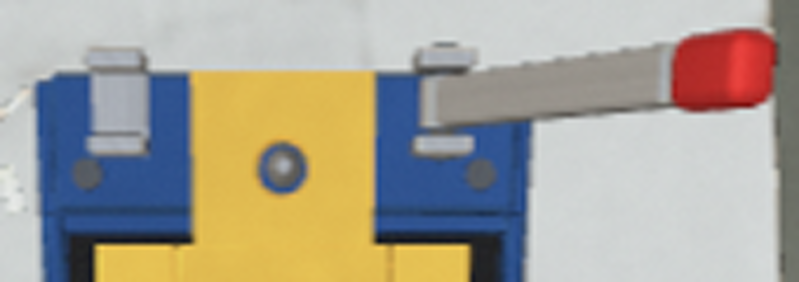

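```bash
python3 - <<'E'
from h import *
print(go(np.r_[tray(120,106),.20],Rtilt(12,Rdown(-82.6))),go(np.r_[tray(120,106),.20],Rdown(-82.6)))
E
```

```text
[0.1056, -0.1053, 0.9966, 0.2579, 0.3023, 0.1081] [0.0006, -0.0008, 1.0006, 0.2579, 0.3023, 0.1081]
```

Call:
servo_tool:
  targets:
    - [0,0,0.1,0.02,0.05,0,0]
    - [0,0,0.22,0.07,0.12,0,0]
    - [0,0,0.33,0.12,0.19,0,0]
    - [0,0,0.45,0.18,0.26,0,0]
    - [0,0,0.56,0.24,0.302,0,0]
    - [0,0,0.67,0.258,0.302,0,0]
    - [0,0,0.78,0.258,0.302,0.05,0]
    - [0,0,0.9,0.258,0.302,0.108,0]
  grip_force: 20

```text
time_s: 43.65
ee_pos: [0.5593, 0.1295, 0.1964]
ee_rot: [[0.961, 0.277, -0.004], [0.277, -0.961, -0.001], [-0.004, -0.0, -1.0]]
wrist_force: [1.3, 0.7, 0.3]
grip_width: 0.005
grasp_force: 0.0
```

```bash
python3 - <<'E'
from h import *
s=bot.state();print(s["time_s"],s["ee_pos"],intray(s["ee_pos"]),s["qpos"].round(2),s["grip_width"])
print(go(np.r_[tray(120,106),.13],Rtilt(12,Rdown(-82.6))))
print(go(np.r_[tray(120,106),.08],Rtilt(12,Rdown(-82.6))))
E
```

```text
43.65 [0.55925564 0.12945288 0.19635641] [118.62694749 105.53501247] [-0.82  0.92  1.03  1.8  -0.94  1.01 -0.69] 0.004500454906470491
[0.0102, -0.1307, 0.0962, 0.0042, -0.0005, 0.1659]
[0.0102, -0.1307, 0.0962, 0.0047, -0.0005, 0.2909]
```

Call:
servo_tool:
  targets:
    - [0,-0.03,0.05,0.004,0,0,0]
    - [0.005,-0.08,0.096,0.004,0,0.03,0]
    - [0.01,-0.13,0.096,0.004,0,0.1,0]
    - [0.01,-0.13,0.096,0.004,0,0.2,0]
    - [0.01,-0.13,0.096,0.005,0,0.29,0]
    - [0.01,-0.13,0.096,0.005,0,0.29,0]
    - [0.01,-0.13,0.096,0.005,0,0.29,0]
    - [0.01,-0.13,0.096,0.005,0,0.29,0]

```text
time_s: 44.65
ee_pos: [0.5629, 0.1297, 0.0845]
ee_rot: [[0.97, 0.135, -0.2], [0.132, -0.991, -0.028], [-0.202, 0.0, -0.979]]
wrist_force: [-0.2, -0.8, 0.6]
grip_width: 0.007
grasp_force: 0.0
```

```bash
python3 - <<'E'
from h import *
s=bot.state();print(s["time_s"],s["ee_pos"],intray(s["ee_pos"]),s["qpos"].round(2),s["wrist_force"],s["ee_rot"].round(3)[:,2])
P,im,c=red("wrist")
for a in c: print(len(a),a.mean(0),[intray(ray(P,*a.mean(0),z)[0]).round(1).tolist() for z in (.1,.105,.11)])
for p in ((40,.085),(10,.085)): print(go(np.r_[tray(p[0],106),p[1]],Rtilt(12,Rdown(-82.6))))
E
```

```text
44.65 [0.56289883 0.12972509 0.08449841] [122.27518935 105.34209615] [-0.72  1.14  0.94  1.65 -0.95  1.12 -0.88] [-0.22212335 -0.82403862  0.5647949 ] [-0.2   -0.028 -0.979]
93 [312.23655914 404.39784946] [[64.7, 106.3], [72.1, 106.3], [79.6, 106.3]]
[0.0011, -0.0042, 0.0042, -0.2017, -0.0029, 0.0402]
[0.0011, -0.0042, 0.0042, -0.2751, -0.0035, 0.0553]
```

Call:
servo_tool:
  targets:
    - [0,-0.004,0.004,-0.025,-0.001,0.005,0]
    - [0.001,-0.004,0.004,-0.05,-0.001,0.01,0]
    - [0.001,-0.004,0.004,-0.08,-0.001,0.016,0]
    - [0.001,-0.004,0.004,-0.11,-0.002,0.022,0]
    - [0.001,-0.004,0.004,-0.14,-0.002,0.028,0]
    - [0.001,-0.004,0.004,-0.17,-0.002,0.034,0]
    - [0.001,-0.004,0.004,-0.202,-0.003,0.04,0]
    - [0.001,-0.004,0.004,-0.202,-0.003,0.04,0]

```text
time_s: 45.7
ee_pos: [0.4791, 0.1202, 0.0843]
ee_rot: [[0.969, 0.128, -0.209], [0.126, -0.992, -0.026], [-0.211, -0.001, -0.978]]
wrist_force: [0.9, -0.0, -0.4]
grip_width: 0.005
grasp_force: 0.0
```

```bash
python3 - <<'E'
from h import *
s=bot.state();print(s["time_s"],s["ee_pos"],intray(s["ee_pos"]),s["qpos"].round(2),s["wrist_force"],s["ee_rot"].round(3)[:,2])
for n in ("wrist","side"):
    P,im,c=red(n)
    for a in c:
        q=[intray(ray(P,*a.mean(0),z)[0]).round(0).tolist() for z in (.09,.11,.12)]
        if abs(q[1][1]-106)<60: print(n,len(a),a.mean(0),q)
for p in ((5,.085),(-15,.075)): print(go(np.r_[tray(p[0],106.3),p[1]],Rtilt(14,Rdown(-82.6))))
E
```

```text
45.7 [0.47908115 0.12016338 0.08431697] [ 37.92194958 106.50814877] [-0.76  1.06  0.87  1.91 -0.97  0.95 -0.79] [ 0.90485252 -0.01265637 -0.41779591] [-0.209 -0.026 -0.978]
wrist 73 [315.34246575 393.84931507] [[-25.0, 106.0], [3.0, 106.0], [18.0, 106.0]]
side 16 [279.3125 222.5   ] [[49.0, 48.0], [27.0, 93.0], [17.0, 116.0]]
[-0.0, -0.021, 0.0003, -0.0839, 0.0001, 0.0157]
[-0.0, -0.021, 0.0003, -0.1276, -0.0, 0.0506]
```

The latch is past upright. Pushing it on down.

Call:
servo_tool:
  targets:
    - [0,-0.01,0,-0.02,0,0.004,0]
    - [0,-0.02,0,-0.045,0,0.008,0]
    - [0,-0.021,0,-0.065,0,0.012,0]
    - [0,-0.021,0,-0.084,0,0.016,0]
    - [0,-0.021,0,-0.1,0,0.026,0]
    - [0,-0.021,0,-0.115,0,0.04,0]
    - [0,-0.021,0,-0.128,0,0.05,0]
    - [0,-0.021,0,-0.128,0,0.05,0]

```text
time_s: 46.8
ee_pos: [0.4257, 0.113, 0.0751]
ee_rot: [[0.962, 0.129, -0.241], [0.125, -0.992, -0.03], [-0.243, -0.001, -0.97]]
wrist_force: [1.1, -0.8, 0.5]
grip_width: 0.006
grasp_force: 0.0
```

```bash
python3 - <<'E'
from h import *
s=bot.state();print(s["time_s"],s["ee_pos"],intray(s["ee_pos"]),s["qpos"].round(2),s["wrist_force"],s["ee_rot"].round(3)[:,2])
for n in ("wrist","side"):
    P,im,c=red(n)
    for a in c:
        q=[intray(ray(P,*a.mean(0),z)[0]).round(0).tolist() for z in (.05,.07,.09)]
        if abs(q[1][1]-106)<60: print(n,len(a),a.mean(0),q)
for p in ((-20,.06),(-20,.042)): print(go(np.r_[tray(p[0],106.3),p[1]],Rtilt(16,Rdown(-82.6))))
E
```

```text
46.8 [0.42565489 0.11304754 0.07507883] [-15.97543291 106.23857187] [-0.75  1.02  0.78  2.04 -0.97  0.83 -0.75] [ 1.07737835 -0.81067048  0.50462738] [-0.241 -0.03  -0.97 ]
side 17 [303.76470588 240.64705882] [[-10.0, 43.0], [-27.0, 85.0], [-44.0, 127.0]]
[0.0001, -0.0221, 0.0002, -0.0026, -0.0004, 0.0398]
[0.0001, -0.0221, 0.0002, 0.0083, -0.0004, 0.0834]
```

Call:
servo_tool:
  targets:
    - [0,-0.01,0,-0.003,0,0.01,0]
    - [0,-0.022,0,-0.003,0,0.02,0]
    - [0,-0.022,0,-0.003,0,0.03,0]
    - [0,-0.022,0,-0.002,0,0.04,0]
    - [0,-0.022,0,0,0,0.05,0]
    - [0,-0.022,0,0.003,0,0.062,0]
    - [0,-0.022,0,0.006,0,0.073,0]
    - [0,-0.022,0,0.008,0,0.08,0]

```text
time_s: 47.9
ee_pos: [0.4218, 0.1124, 0.0431]
ee_rot: [[0.953, 0.129, -0.273], [0.124, -0.992, -0.035], [-0.276, -0.0, -0.961]]
wrist_force: [-0.4, -0.5, 1.0]
grip_width: 0.003
grasp_force: 0.4
```

```bash
python3 - <<'E'
from h import *
s=bot.state();print(s["time_s"],s["ee_pos"],intray(s["ee_pos"]),s["qpos"].round(2),s["wrist_force"],s["ee_rot"].round(3)[:,2])
for n in ("wrist","side"):
    P,im,c=red(n)
    for a in c:
        q=[intray(ray(P,*a.mean(0),z)[0]).round(0).tolist() for z in (.0335,.05,.07)]
        if abs(q[1][1]-106)<60: print(n,len(a),a.mean(0),q)
for p in ((-20,.038),): print(go(np.r_[tray(p[0],106.3),p[1]],Rtilt(16,Rdown(-82.6))))
E
```

```text
47.9 [0.42182467 0.11242863 0.04309552] [-19.85325018 106.11137104] [-0.71  1.06  0.7   2.02 -0.97  0.79 -0.77] [-0.35726832 -0.49778826  1.02285693] [-0.273 -0.035 -0.961]
wrist 43 [314.30232558 339.74418605] [[-60.0, 106.0], [-39.0, 106.0], [-15.0, 106.0]]
side 18 [310.11111111 258.55555556] [[-46.0, 96.0], [-58.0, 127.0], [-73.0, 165.0]]
[0.0002, -0.0002, 0.0002, 0.0028, -0.0004, 0.0125]
```

Call:
servo_tool:
  targets:
    - [0,0,0,0.001,0,0.002,0]
    - [0,0,0,0.001,0,0.004,0]
    - [0,0,0,0.002,0,0.006,0]
    - [0,0,0,0.002,0,0.008,0]
    - [0,0,0,0.003,0,0.01,0]
    - [0,0,0,0.003,0,0.01,0]
    - [0,0,0,0.003,0,0.01,0]
    - [0,0,0,0.003,0,0.01,0]

```text
time_s: 49.0
ee_pos: [0.4219, 0.1124, 0.0397]
ee_rot: [[0.953, 0.129, -0.273], [0.124, -0.992, -0.035], [-0.275, -0.001, -0.961]]
wrist_force: [0.1, 0.6, 6.3]
grip_width: 0.005
grasp_force: 3.3
```

```bash
python3 - <<'E'
from h import *
s=bot.state();print(s["ee_pos"],intray(s["ee_pos"]),s["wrist_force"],s["ee_rot"].round(3)[:,2])
P,im,c=red("side")
for a in c:
    q=[intray(ray(P,*a.mean(0),z)[0]).round(0).tolist() for z in (.0335,.04)]
    if abs(q[1][1]-106)<60: print(len(a),a.mean(0),q)
E
```

```text
[0.42194111 0.11240167 0.03973688] [-19.74118048 106.06982744] [0.07431745 0.58834125 6.25855559] [-0.273 -0.035 -0.961]
18 [310.5        260.33333333] [[-50.0, 104.0], [-54.0, 116.0]]
```

Call:
servo_tool:
  targets:
    - [0,0,0,0.001,0,0.003,0]
    - [0,0,0,0.001,0,0.005,0]
    - [0,0,0,0.002,0,0.007,0]
    - [0,0,0,0.002,0,0.009,0]
    - [0,0,0,0.002,0,0.009,0]
    - [0,0,0,0.002,0,0.009,0]
    - [0,0,0,0.002,0,0.009,0]
    - [0,0,0,0.002,0,0.009,0]

```text
time_s: 50.05
ee_pos: [0.422, 0.1123, 0.0386]
ee_rot: [[0.954, 0.128, -0.272], [0.123, -0.992, -0.033], [-0.274, -0.002, -0.962]]
wrist_force: [-1.0, 2.6, 31.9]
grip_width: 0.004
grasp_force: 15.6
```

```bash
python3 - <<'E'
from h import *
s=bot.state();print(s["ee_pos"],intray(s["ee_pos"]),s["wrist_force"])
P,im,c=red("side")
for a in c:
    q=[intray(ray(P,*a.mean(0),z)[0]).round(0).tolist() for z in (.0335,.04)]
    if abs(q[1][1]-106)<60: print(len(a),a.mean(0),q)
E
```

```text
[0.42196622 0.11234764 0.03856833] [-19.72313838 106.01304376] [-0.96717518  2.57907844 31.87486348]
19 [310.68421053 260.52631579] [[-50.0, 105.0], [-55.0, 117.0]]
```

Call:
servo_tool:
  targets:
    - [0,0,0,0,0,0.002,0]
    - [0,0,0,0,0,0.004,0]
    - [0,0,0,0,0,0.005,0]
    - [0,0,0,0,0,0.005,0]
    - [0,0,0,0,0,0.005,0]
    - [0,0,0,0,0,0.005,0]
    - [0,0,0,0,0,0.005,0]
    - [0,0,0,0,0,0.005,0]

```text
time_s: 51.1
ee_pos: [0.4219, 0.1123, 0.038]
ee_rot: [[0.954, 0.127, -0.271], [0.123, -0.992, -0.031], [-0.273, -0.004, -0.962]]
wrist_force: [-1.0, 3.3, 45.0]
grip_width: 0.001
grasp_force: 22.5
```

```bash
python3 - <<'E'
from h import *
s=bot.state();print(s["ee_pos"],s["wrist_force"])
print(go(np.r_[tray(-10,106.3),.20],Rdown(-82.6)))
E
```

```text
[0.42188086 0.11232062 0.03802246] [-0.95072241  3.30449497 44.98441933]
[-0.0024, 0.176, -0.0008, -0.087, -0.0022, -0.3963]
```

Linear stiffness shows the bar is on its stop. Retreat and verify.

Call:
servo_tool:
  targets:
    - [0,0,0,-0.006,0,-0.02,0]
    - [0,0,0,-0.015,0,-0.05,0]
    - [0,0,0,-0.04,0,-0.15,0]
    - [0,0.03,0,-0.07,0,-0.26,0]
    - [0,0.1,0,-0.1,0,-0.38,0]
    - [0,0.17,0,-0.08,0,-0.48,0]
    - [0,0.176,0,0.02,0,-0.52,0]
    - [0,0.176,0,0.1,0,-0.55,0]

```text
time_s: 52.1
ee_pos: [0.5203, 0.1257, 0.2352]
ee_rot: [[0.992, 0.13, -0.001], [0.13, -0.992, 0.001], [-0.001, -0.001, -1.0]]
wrist_force: [-0.1, -0.3, -0.4]
grip_width: 0.005
grasp_force: 0.0
```

Call:
servo_tool:
  targets:
    - [0,0,0,0,0,0,0]
    - [0,0,0,0,0,0,0]
    - [0,0,0,0,0,0,0]
    - [0,0,0,0,0,0,0]
    - [0,0,0,0,0,0,0]
    - [0,0,0,0,0,0,0]
    - [0,0,0,0,0,0,0]
    - [0,0,0,0,0,0,0]

```text
time_s: 53.1
ee_pos: [0.5195, 0.1251, 0.2341]
ee_rot: [[0.992, 0.129, -0.002], [0.129, -0.992, -0.0], [-0.002, -0.0, -1.0]]
wrist_force: [0.1, -1.1, -0.6]
grip_width: 0.005
grasp_force: 0.0
```

```bash
python3 - <<'E'
from h import *
s=bot.state();print(s["time_s"],s["ee_pos"],intray(s["ee_pos"]),s["wrist_force"])
a=np.radians(0)
cl=np.r_[tray(34-83,106.3),.0335]
for n in ("side","wrist","top"):
    P,im,c=red(n,"f_"+n); print(n,"expected px closed",pix(P,[cl,cl+[0,0,.003]]).round(1).tolist())
    for k in c:
        q=intray(ray(P,*k.mean(0),.0335)[0]).round(1)
        if np.hypot(q[0]+49,q[1]-106)<60: print(len(k),k.mean(0).round(1),q)
    hsv=cv2.cvtColor(im,cv2.COLOR_BGR2HSV); y=(hsv[...,0]>15)&(hsv[...,0]<32)&(hsv[...,1]>120)
    for b in blobs(cv2.morphologyEx(y.astype(np.uint8),cv2.MORPH_CLOSE,np.ones((9,9))),P,.027,300):
        q=intray(np.array(b[1:3])/1e3)
        if np.hypot(*q)<60: print("frame",q.round(1),b[3:6])
E
```

```text
53.1 [0.51945559 0.12507273 0.23410785] [ 78.59293267 106.24754791] [ 0.11310421 -1.09470515 -0.59996389]
side expected px closed [[309.8, 260.8], [309.8, 259.6]]
18 [310.5 260.3] [-49.6 103.8]
frame [-5.   4.7] (232.72813415527344, 86.78215026855469, np.float32(97.57448))
wrist expected px closed [[314.1, 314.8], [314.1, 316.2]]
24 [314. 317.] [-51.9 106.4]
frame [ 1.  -6.6] (214.61215209960938, 83.33897399902344, np.float32(97.406006))
top expected px closed [[295.6, 260.0], [295.5, 259.9]]
15 [296.3 260.7] [-50.8 104.5]
frame [-2.1 -8.1] (213.28701782226562, 85.83132934570312, np.float32(97.73313))
```

```bash
python3 -c "
from bench import bot
print(bot.sign_off())"
```

```text
the job is handed in; nothing more can be done
None
```

The kit is packed and handed in at about 53 s: all four keys (one short, two middle, one long) are in their rows, the frame is seated over both pins, and the latch measured closed within about 1 mm in all three cameras. I viewed 16 pictures, two over the 14 allowed.

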